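# Clear the snack board, turn it over and serve the cheese on its plain side

## Task

Tip the three shortbread fingers off the wooden snack board into the bread basket, without touching them with the gripper. Stand the empty board handle up in the slot of the wooden rack and let go of it, then take it again and lay it turned over, plain face up, with its whole blade on the round woven mat. Finally set the little round cheese upright in the middle of that plain face, and leave the other tableware and the basket where they stand.

Things in the scene. Friction and masses are not known exactly. Their poses are not given: they have to be found in the camera images.
- board: Wooden snack board, 0.26 kg: blade 110 (x) x 90 (y) mm, handle at its -x end. Origin: centre of the blade's plain face (underneath at the start); z goes from the plain face to the tray face. Floor z 0 to 14; on the tray face a rim 8 wide rises to z = 32 along both y sides and the handle side; the +x end is open. Starts on the mat, tray face up
- board_grip (a point): middle of the board's handle, at (-100, 0, 16) mm in the board's frame; same axes. The handle spans x -145 to -55, y -14 to 14, z 7 to 25 mm, so it clears what the board lies on by 7 mm either way up
- board_tip (a point): middle of the open end of the blade, at (55, 0, 16) mm in the board's frame; same axes as the board
- mat: round woven brown mat fixed to the table, 250 mm across, 4 mm thick; origin at the centre of its underside
- rack: low wooden rack fixed to the table: base 120 (x) x 130 (y) x 12 mm, two upright walls 12 thick, 120 long (y), centred at x = -30 and +30 mm, tops 70 mm above the table. Between them a slot 48 mm wide along y, open at the top and both ends. Origin: centre of the underside
- rack_slot (a point): centre of the slot's floor, 12 mm above the table; same axes as the rack
- basket: open rectangular dark wooden bread basket, loose, 0.7 kg, 140 (x) x 150 (y) x 60 mm high, walls and floor 6 mm; origin at the centre of its underside
- cheese: little round pale cheese, 60 mm across, 40 mm high, 0.12 kg, standing on the table; origin at the centre of its underside, z up
- biscuit0: shortbread finger, 60 (x) x 19 (y) x 16 mm high, 25 g, lying in the board's tray along its x; origin at the centre of its underside
- biscuit1: shortbread finger, 60 (x) x 19 (y) x 16 mm high, 25 g, lying in the board's tray along its x; origin at the centre of its underside
- biscuit2: shortbread finger, 60 (x) x 19 (y) x 16 mm high, 25 g, lying in the board's tray along its x; origin at the centre of its underside
- glass0: amber wine glass, 180 mm high, 82 mm across; origin under its foot; a bystander on the left
- glass1: amber wine glass like the other; a bystander on the right
- gourd: small amber glass pumpkin, 60 mm across, 55 mm high; origin under it; a bystander beyond the basket
- cup: white mug, 76 mm across, 60 mm high, handle at +y; origin under it; a bystander
- shaker: white salt shaker, 36 mm across, 65 mm high; origin under it; a bystander beyond the basket
- spoon: steel spoon lying flat, 170 mm long; a bystander

How it is judged:
By the outcome, as a careful person would: the job done as asked, in the order asked, and still so for the second after the job is handed in, with the robot touching nothing.
It also fails if it takes over 72 s, if anything falls off the work surface, if the arm or the gripper's body presses on something with over 40 N, if the wrist force passes 120 N, or if a joint passes its speed limit or range.

## Robot

A 6-joint arm with a two-finger parallel gripper is mounted at the origin on the work surface. World frame = base frame: x ahead of the robot, y to its left, z up, the work surface at z = 0. Lengths are in mm, angles in rad, forces in N, time in s.
With the tool pointing down it reaches from about 300 to 950 mm from the base axis. Payload 3.1 kg.
Tool frame: the origin (TCP) lies at the very end of the fingers, on their centre line; the grasp point (between the pads) lies 19 mm behind it; z points along the fingers, x is the direction in which the jaws open and shut, and the axes are right-handed (so a half turn about z gives the same grasp; the last joint's range is limited). The gripper opens to 85 mm and grips with 20 to 120 N. Pads are 22 mm wide; open, the fingers measure 114 mm over their backs; the gripper's body (76 mm by 85 mm) begins 54 mm behind the grasp point. The pads swing forward as they close: fully open they stand 13 mm farther back than shut.
Start: joints at [-1.332, 0.308, 1.634, -0, 1.2, -0.07], TCP at [189.92, -595.451, 231.272] pointing down, gripper open.
Joint ranges: [-3.06, 3.06], [-0.79, 1.96], [0.05, 2.63], [-1.19, 4.34], [0.05, 2.64], [-2.94, 2.94]. Speed limits (rad/s): [2.79, 2.79, 3.14, 3.14, 3.14, 3.14].

## Interface

Orientations are given as a unit quaternion [w, x, y, z].
In Python, from rig import ctrl gives the robot as it stands.
- The arm moves only by the tool arm_command, never from a script. Its argument "plan" is a list of rows, each an object with "twist": the turn, a rotation vector about the tool's x, y, z in rad, a list of three; "xyz": the shift along the tool's x, y, z in cm, a list of three; "hand": the closure, from 0 (fully open) to 1 (shut). In form: [{"twist": [rx, ry, rz], "xyz": [dx, dy, dz], "hand": hand}, ...]. A call has 1 to 20 rows; each row is the pose to reach, as a shift and turn from the pose commanded when the call began, along the tool's axes at that moment; what a row does not reach only later rows make up. A row lasts 1/10 s, in which the tool goes at most 50 mm and 8.59 degrees, less where a joint would pass 70% of its speed; a pose out of reach is approached as far as the arm can. A call with a gripper value outside its range is refused whole. The fingers move at their own pace and stop on an object; the grip force is fixed at half the most. Time passes only in rows, so rows that repeat a pose let the fingers close. It gives the time, the measured TCP pose, the force and the opening at its end, in the units of the state.
- ctrl.get_obs(): the state, without advancing time (a new reading comes with each control period).
- ctrl.grab_frame(name): name is "scene" or "top" or "wrist"; returns a dict with "frame" (480x640x3 uint8, red, green, blue), "K" (3x3 intrinsics, pixels), "R" (3x3) and "t" (3): a world point X has camera coordinates R X + t. Camera axes: x right, y down, z forward; pixel columns grow to the right and rows downward; lengths in mm; the calibration is good to about 2 mm. A picture is of the moment at which its call begins. There is no depth.
- ctrl.job_done(): hands the job in, once; it reports no verdict.
Trained networks look in the newest picture that a camera, given by its name, has taken for a name from the list of things; names that differ only in an ending like _2 or _b are one class to them, and where a whole thing is asked for, a point or a joint stands for the part that bears it (a point fixed in the world has none). Each returns a list of dicts, best first, with "score" (0 to 1); they miss things now and then, are a little off and sometimes report something else, mostly with a low value. They report only what shows in the picture. A call takes as long as a camera call.
- ctrl.spot_in(query, camera): "location" ([x, y, z] in mm, in the coordinates of the camera as it stood for that picture, good to about 4 mm: the middle of the surface that is visible of it).
- ctrl.regions_of(query, camera): "mask" (480x640 bool, what is visible of it).
- ctrl.place_of(query, camera): "location" ([x, y, z] in mm, in the coordinates of the camera as it stood for that picture, good to about 4 mm: a listed point, or the origin of a listed thing).
The state is a dict: "t": time; "joint_pos": joint angles; "joint_velocities": joint speeds; "joint_efforts": joint torques, N m; "eef_pos": TCP position; "ee_rot": TCP orientation; "force": force on the tool from outside, world axes, zero at the start; "torque": the same for the moment, N m; "opening": finger opening in mm.
Only numpy, scipy, OpenCV 4.12 (cv2) and the standard library are available. Lean on these libraries where they do the work, as an engineer would, in place of code of your own. Each camera call takes 0.05 s, during which the arm holds its last target. There are 200 camera calls.

## Working session

There is one attempt and no reset: what is moved stays moved. The work goes in short steps, Python scripts to look and compute and a tool call to move; the robot and the scene stay as the last step left them, time stands still between calls to the robot, and variables do not carry over. Pictures are saved under pics/ and viewed, about 8 in all and at most 12, crops included, and the job is handed in when it is done.

Besides the shell and the picture viewer there is one more tool, called as name([rows], argument=value, ...), one row to a line, values as JSON. arm_command: Moves the arm, as the interface text tells. Its arguments: {"type":"object","properties":{"plan":{"type":"array"}},"required":["plan"]}

```bash
mkdir -p pics; ls; cat > h.py <<'E'
import numpy as np, cv2
from rig import ctrl
from scipy.spatial.transform import Rotation as Ro
def world(f,p): return f["R"].T@(np.array(p)-f["t"])
def pix(f,X):
    c=f["R"]@np.array(X,float)+f["t"]; p=f["K"]@c; return p[:2]/p[2]
def find(q,cam,f,fn="place_of",n=2):
    return [(np.round(world(f,d["location"])).astype(int).tolist(),round(d["score"],2)) for d in getattr(ctrl,fn)(q,cam)[:n]]
def save(f,n): cv2.imwrite("pics/"+n+".png",f["frame"][:,:,::-1])
def rot(q): return Ro.from_quat([q[1],q[2],q[3],q[0]])
def pose():
    o=ctrl.get_obs(); return np.array(o["eef_pos"]),rot(o["ee_rot"])
E
python3 - <<'E'
from h import *
print(ctrl.get_obs())
for cam in ("scene","top"):
    f=ctrl.grab_frame(cam); save(f,cam+"0"); print(cam,"campos",-f["R"].T@f["t"])
    for q in "board board_grip board_tip mat rack rack_slot basket cheese biscuit0 glass0 glass1 gourd cup shaker spoon".split(): print(q,find(q,cam,f,n=3))
a=cv2.imread("pics/scene0.png")
E
```

```text
pics
{'t': 0.0, 'joint_pos': array([-1.33169608e+00,  3.08992720e-01,  1.63515381e+00,  4.04210724e-06,
        1.19971365e+00, -6.96681714e-02]), 'joint_velocities': array([-5.18560552e-04,  5.71867373e-04, -1.18692246e-05, -1.66162939e-04,
       -1.81657805e-03, -7.18511431e-04]), 'joint_efforts': array([-2.13372218e-04, -4.15251625e+01, -2.76662689e+01, -9.81311450e-05,
        1.02975496e-02,  1.28489577e-05]), 'eef_pos': array([ 189.73108646, -594.65934681,  230.07032819]), 'ee_rot': array([-7.32420453e-04,  8.07428773e-01, -5.89963974e-01, -8.65437324e-04]), 'force': array([-0.18169624, -1.18766312,  0.21394602]), 'torque': array([-0.01907445,  0.0179527 , -0.00299392]), 'opening': 85.46314299422973}
scene campos [1243.27912131  994.09712787 1029.50808052]
board [([503, 284, -1], 0.97)]
board_grip [([405, 287, 16], 0.78), ([611, 477, -1], 0.75)]
board_tip [([562, 283, 18], 0.81), ([733, 134, 0], 0.4)]
mat [([539, -268, 0], 0.7), ([493, 301, -2], 0.66)]
rack [([537, -264, -4], 0.93)]
rack_slot [([539, -262, 14], 0.81), ([563, 286, 17], 0.62)]
basket [([604, -17, -2], 0.81)]
che
[... 327 characters left out ...]
, -1], 0.55)]
spoon [([411, 505, -1], 0.94)]
top campos [ 480.33944827    5.55041376 1809.43522983]
board [([504, 282, 6], 0.64)]
board_grip [([404, 286, 19], 0.72)]
board_tip [([561, 284, 21], 0.96)]
mat [([493, 300, 2], 0.66)]
rack [([535, -266, -5], 0.92)]
rack_slot [([530, -265, 12], 0.84)]
basket []
cheese [([442, -43, 3], 0.74)]
biscuit0 [([506, 254, 18], 0.7), ([513, 284, 13], 0.68), ([510, 307, 17], 0.66)]
glass0 [([631, -485, 2], 0.81), ([611, 478, -2], 0.61)]
glass1 [([631, -485, 2], 0.81), ([611, 478, -2], 0.61)]
gourd [([731, 135, 1], 0.51), ([403, 287, 18], 0.33)]
cup [([391, -515, 0], 0.59)]
shaker [([744, -136, -2], 0.58), ([509, 256, 19], 0.52)]
spoon [([407, 502, -3], 0.75)]
```

View pics/top0.png

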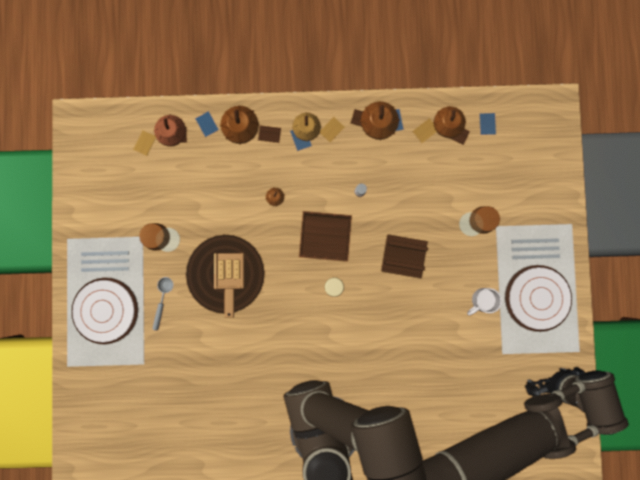

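View pics/scene0.png

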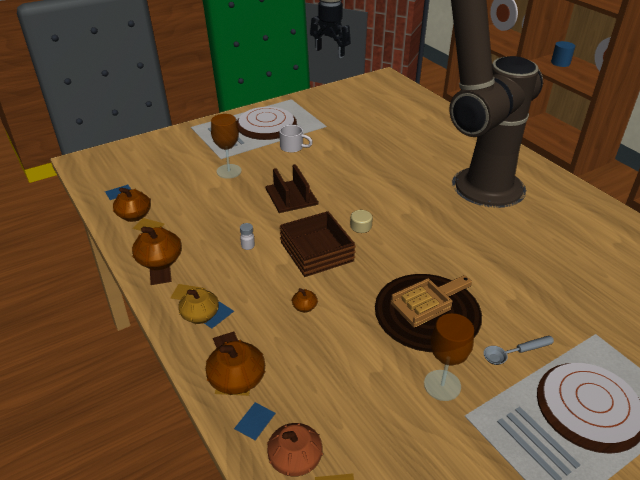

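The top view shows the board on the mat around (228,270) with its handle towards the robot (228,305). The basket is at (326,237), the slightly yawed rack at (405,256) and the cheese at (333,287). The scene view agrees, and the networks' mistaken hits (mat on the rack, shaker on the basket) are easy to discount.

```bash
cat >> h.py <<'E'
def unproj(f,uv,z):
    uv=np.atleast_2d(uv).astype(float); d=np.c_[uv,np.ones(len(uv))]@np.linalg.inv(f["K"]).T@f["R"]; c=-f["R"].T@f["t"]
    return c+d*((z-c[2])/d[:,2])[:,None]
def tool(e,yaw=0.):
    "tool z points forward(yaw)-down by e deg; jaws horizontal"
    e=np.radians(e);z=np.array([np.cos(e),0,-np.sin(e)]);x=np.array([0,-1.,0])
    return Ro.from_euler("z",yaw,degrees=True)*Ro.from_matrix(np.c_[x,np.cross(z,x),z])
def go(pos,R,p0=None,R0=None):
    p,R_=pose() if p0 is None else (p0,R0)
    xyz=R_.inv().apply(np.array(pos)-p)/10; tw=(R_.inv()*R).as_rotvec()
    n=max(np.linalg.norm(xyz)/5,np.degrees(np.linalg.norm(tw))/8.59)
    print("twist",np.round(tw,3).tolist(),"xyz",np.round(xyz,2).tolist(),"rows>=",round(n,1))
E
python3 - <<'E'
from h import *
f=ctrl.grab_frame("top")
for q,z in (("board",32),("rack",40),("basket",60),("mat",4),("cheese",40),("biscuit0",25)):
    for d in ctrl.regions_of(q,"top")[:3]:
        m=d["mask"].astype(np.uint8); c=max(cv2.findContours(m,0,1)[0],key=len)
        X=unproj(f,c[:,0],z)[:,:2].astype(np.float32)
        print(q,round(d["score"],2),m.sum(),cv2.minAreaRect(X),X.min(0),X.max(0))
q=f["frame"][190:290,260:450]; cv2.imwrite("pics/c1.png",cv2.resize(q[:,:,::-1],None,fx=4,fy=4,interpolation=2))
p,R=pose()
go([420,-250,300],tool(90)); 
go([300,285,200],tool(48))
E
```

```text
rack 0.64 1605 ((532.4017333984375, -265.005615234375), (135.03094482421875, 118.10238647460938), 78.87321472167969) [ 467.04822 -335.41113] [ 599.7225  -190.35072]
basket 0.89 2303 ((601.0086669921875, -19.184486389160156), (152.07464599609375, 143.96290588378906), 83.60401153564453) [522.2163   -98.869736] [676.5421    60.999264]
mat 0.87 3531 ((495.240234375, 299.83984375), (240.00103759765625, 247.36090087890625), 2.4615225791931152) [374.7385  177.04156] [616.229   423.57532]
cheese 0.87 270 ((445.324462890625, -43.78065490722656), (55.52019500732422, 52.221717834472656), 88.39029693603516) [419.054    -71.831245] [471.6838   -15.901344]
cheese 0.28 120 ((742.7046508789062, -132.27833557128906), (34.294960021972656, 37.758052825927734), 88.13499450683594) [ 723.8104  -149.82722] [ 761.66455  -114.932465]
biscuit0 0.61 140 ((507.71612548828125, 307.8104553222656), (21.834739685058594, 59.267486572265625), 89.00263977050781) [477.95096 296.49045] [537.42694 318.84714]
biscuit0 0.51 118 ((510.1273498535156, 282.8219299316406), (15.60769271850586, 59.26789855957031), 88.95594787597656) [480.35614 274.53848] [539.84174 291.129  ]
twist [0.0, -0.0, 0.309] xyz [-25.92, -32.42, -6.87] rows>= 8.4
twist [0.727, 0.113, 0.295] xyz [-80.53, -37.25, 3.13] rows>= 17.8
```

View pics/c1.png

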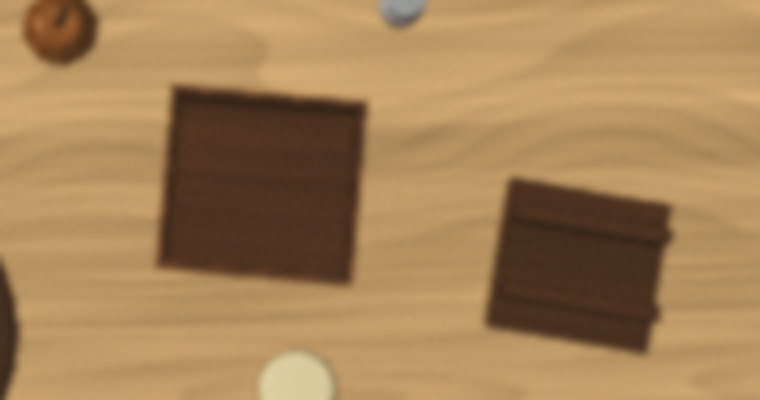

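The crop shows the rack's walls running left to right, about 10° clockwise, at (580,265). The basket is at (262,185), yawed about 5°. The cheese is at (297,385).

```bash
python3 - <<'E'
from h import *
go([420,-250,300],tool(90)); 
go([360,286,150],tool(50,-1))
E
```

```text
twist [0.0, -0.0, 0.309] xyz [-25.92, -32.42, -6.87] rows>= 8.4
twist [0.692, 0.114, 0.313] xyz [-78.81, -42.99, 8.13] rows>= 18.0
```

arm_command([
  {"twist":[0,0,0.309],"xyz":[-25.9,-32.4,-6.9],"hand":0},
  {"twist":[0,0,0.309],"xyz":[-25.9,-32.4,-6.9],"hand":0},
  {"twist":[0,0,0.309],"xyz":[-25.9,-32.4,-6.9],"hand":0},
  {"twist":[0,0,0.309],"xyz":[-25.9,-32.4,-6.9],"hand":0},
  {"twist":[0,0,0.309],"xyz":[-25.9,-32.4,-6.9],"hand":0},
  {"twist":[0,0,0.309],"xyz":[-25.9,-32.4,-6.9],"hand":0},
  {"twist":[0,0,0.309],"xyz":[-25.9,-32.4,-6.9],"hand":0},
  {"twist":[0,0,0.309],"xyz":[-25.9,-32.4,-6.9],"hand":0},
  {"twist":[0.692,0.114,0.313],"xyz":[-78.8,-43,8.1],"hand":0},
  {"twist":[0.692,0.114,0.313],"xyz":[-78.8,-43,8.1],"hand":0},
  {"twist":[0.692,0.114,0.313],"xyz":[-78.8,-43,8.1],"hand":0},
  {"twist":[0.692,0.114,0.313],"xyz":[-78.8,-43,8.1],"hand":0},
  {"twist":[0.692,0.114,0.313],"xyz":[-78.8,-43,8.1],"hand":0},
  {"twist":[0.692,0.114,0.313],"xyz":[-78.8,-43,8.1],"hand":0},
  {"twist":[0.692,0.114,0.313],"xyz":[-78.8,-43,8.1],"hand":0},
  {"twist":[0.692,0.114,0.313],"xyz":[-78.8,-43,8.1],"hand":0},
  {"twist":[0.692,0.114,0.313],"xyz":[-78.8,-43,8.1],"hand":0},
  {"twist":[0.692,0.114,0.313],"xyz":[-78.8,-43,8.1],"hand":0},
  {"twist":[0.692,0.114,0.313],"xyz":[-78.8,-43,8.1],"hand":0},
  {"twist":[0.692,0.114,0.313],"xyz":[-78.8,-43,8.1],"hand":0},
])

```text
t: 3.95
eef_pos: [371.9, 115.5, 186.0]
ee_rot: [0.232, -0.658, 0.674, -0.242]
force: [0.1, -0.4, -1.5]
opening: 85.8
```

```bash
python3 - <<'E'
from h import *
go([360,286,140],tool(50,-1)); print(ctrl.get_obs()["joint_pos"])
E
```

```text
twist [0.015, -0.01, -0.003] xyz [-17.04, 4.11, 2.45] rows>= 3.5
[ 0.41092456 -0.47461585  2.60635644 -0.65551256  0.46163218  2.5180045 ]
```

```bash
cat > kin.py <<'E'
from h import *
from scipy.optimize import least_squares
def fk(q,P):
    d1,L1,L2,a,D=P
    A=Ro.from_euler("z",q[0]); y=lambda t:Ro.from_euler("y",t); z=lambda t:Ro.from_euler("z",t)
    R2=A*y(q[1]); R3=R2*y(q[2]); R=R3*z(SG[0]*q[3])*y(q[4])*z(SG[1]*q[5])
    return np.array([0,0,d1])+R2.apply([0,0,L1])+R3.apply([a,0,L2])+R.apply([0,0,D]),R
SG=[1,1]
DATA=[([-1.33169608,.30899272,1.63515381,0,1.19971365,-.06966817],[189.731,-594.659,230.07],[-7.32e-4,.807429,-.589964,-8.65e-4]),
([.41092456,-.47461585,2.60635644,-.65551256,.46163218,2.5180045],[371.9,115.5,186.0],[.232,-.658,.674,-.242])]
E
python3 - <<'E'
import kin; from kin import *
for s in ([1,1],[1,-1],[-1,1],[-1,-1]):
    kin.SG=s
    print(s,[np.round(np.degrees((rot(o).inv()*fk(q,[0]*5)[1]).as_rotvec()),1) for q,p,o in DATA])
kin.SG=[1,1]
o=ctrl.get_obs();DATA.append((o["joint_pos"],o["eef_pos"],o["ee_rot"])); 
r=least_squares(lambda P:np.r_[tuple(fk(q,P)[0]-p for q,p,_ in DATA)].tolist()+[.001*P[3]],[250,400,400,0,250])
print(r.x.round(1),r.cost, r.fun.round(2))
E
```

```text
[1, 1] [array([ -0.,   0., 180.]), array([  -0.,   -0., -180.])]
[1, -1] [array([   0.,   -0., -172.]), array([  -0. ,   -0. , -108.5])]
[-1, 1] [array([ -0.,   0., 180.]), array([  21.5,  -29.9, -107.7])]
[-1, -1] [array([   0.,   -0., -172.]), array([ -0. , -32.1, -38.4])]
[2529.5  -90.9 1355.6 1676.6  157.2] 947.5888882964996 [-4.227e+01 -1.029e+01  8.000e-02  2.000e-02 -1.000e-02 -6.000e-02
  0.000e+00 -5.000e-02 -2.000e-02  1.680e+00]
```

```bash
sed -i 's/d1,L1,L2,a,D=P/d1,L1,L2,a,D,a1=P/; s/np.array(\[0,0,d1\])+/A.apply([a1,0,d1])+/; s/\*z(SG\[1\]\*q\[5\])/*z(q[5]+np.pi)/' kin.py
python3 - <<'E'
from kin import *
w=1e-3
for pr in ([300,400,400,0,260,0],[300,400,400,50,260,50],[300,400,400,-50,260,50],[270,450,350,80,220,0]):
    r=least_squares(lambda P:np.r_[tuple(fk(q,P)[0]-p for q,p,_ in DATA)].tolist()+list(w*(P-np.array(pr))),pr)
    print(r.x.round(1),r.cost, r.fun.round(2)[:6])
E
```

```text
[257.1 366.7 379.9  86.6 157.2 189.4] 946.2054618733895 [-42.26 -10.3    0.     0.    -0.    -0.  ]
[275.2 363.  387.6  99.2 157.2 187.9] 946.1938874892757 [-42.26 -10.3    0.     0.    -0.    -0.  ]
[234.3 371.2 370.1  70.6 157.2 191.3] 946.2023738043639 [-42.26 -10.3    0.     0.    -0.    -0.  ]
[254.  367.3 378.5  84.4 157.2 189.7] 946.2007375641142 [-42.26 -10.3    0.     0.    -0.    -0.  ]
```

```bash
sed -i 's/D,a1=P/D,a1,b=P/; s/\[a1,0,d1\]/[a1,b,d1]/' kin.py
python3 - <<'E'
from kin import *
w=1e-3
for pr in ([300,400,400,0,260,0,40],[270,450,350,80,220,0,40],[250,400,400,-50,260,50,40]):
    r=least_squares(lambda P:np.r_[tuple(fk(q,P)[0]-p for q,p,_ in DATA)].tolist()+list(w*(P-np.array(pr))),pr)
    print(r.x.round(1),r.cost, r.fun.round(2)[:6])
q=DATA[1][0]
# wrist feasibility: orientation for j1=.67,e=50
for e,yaw,j1,phi in ((50,-1,.6,2.0),(50,-1,.6,1.8),(65,-1,.6,2.),(55,-1,.6,2.)):
    W=(Ro.from_euler("z",j1)*Ro.from_euler("y",phi)).inv()*tool(e,yaw)
    a=W.as_euler("ZYZ"); print(e,phi,a[0],a[1],a[2]-np.pi, "flip",a[2])
E
```

```text
[269.3 491.  507.    5.  317.4   3.8  43.5] 0.012011543970705267 [-0. -0. -0. -0.  0.  0.]
[266.  491.7 505.6   2.7 317.4   4.1  43.5] 0.020724276188663147 [-0. -0. -0. -0.  0.  0.]
[217.5 501.4 484.8 -31.3 317.4   8.1  43.5] 0.011973415436241096 [-0. -0. -0. -0.  0.  0.]
50 2.0 -0.6610607653147706 0.6512112986019419 -3.660201326002938 flip -0.5186086724131447
50 1.8 -0.5357012096855667 0.8169598089682996 -3.8282928589265186 flip -0.6867002053367255
65 2.0 -0.34506811772329504 0.8086347927984793 -3.8972870993524236 flip -0.7556944457626305
55 2.0 -0.5430049487414803 0.6979869153902349 -3.7524648643141774 flip -0.6108722107243842
```

```bash
cat >> kin.py <<'E'
P=[266,491.7,505.6,2.7,317.4,4.1,43.5]
LO=np.array([-3.06,-.79,.05,-1.19,.05,-2.94]);HI=np.array([3.06,1.96,2.63,4.34,2.64,2.94])
def ik(pos,R,q0=None,tries=4):
    best=None; g=np.random.default_rng(0)
    for k in range(tries):
        s=(np.array([np.arctan2(pos[1],pos[0]),.3,1.8,0,1,0]) if q0 is None else np.array(q0)) if k==0 else g.uniform(LO,HI)*[.3,1,1,.3,1,1]
        def F(q):
            p,r=fk(q,P); return np.r_[(p-pos)/100,(R.inv()*r).as_rotvec()]
        r=least_squares(F,np.clip(s,LO+.001,HI-.001),bounds=(LO,HI))
        if best is None or r.cost<best.cost-1e-9: best=r
        if best.cost<1e-8: break
    return best.x,best.cost
FL=Ro.from_euler("z",np.pi)
E
python3 - <<'E'
from kin import *
def grip(pt,e,yaw,d=16): # TCP for grip point pt
    return np.array(pt)+d*tool(e,yaw).apply([0,0,1])
q=[None,None]
for e0 in (50,60):
  for name,pt,e,yaw in (("pick",(410,287,26),e0,-1),("lift",(410,287,150),e0,-1),("pour0",(420,-20,200),e0,-3),("pour",(486,-17,189),e0+60,-3),("stand",(532,-265,165),e0+90,-10),("hi",(532,-265,265),e0+90,-10),("regrasp",(532,-265,165),45,-10),("hi2",(532,-265,300),45,-10),("lay",(593,300,24),135,0),("layhi",(540,300,180),90,0),("lay20",(593,300,24),135,20)):
    out=[]
    for F in (0,1):
        R=tool(e,yaw)*(FL if F else Ro.identity()); x,c=ik(grip(pt,e,yaw),R); out.append((np.round(x,2).tolist(),"%.0e"%c))
    print(e0,name,*out)
E
```

```text
50 pick ([0.8, 0.35, 2.43, 4.34, 0.51, -2.05], '7e-04') ([0.8, 0.35, 2.43, 4.34, 0.51, 1.09], '7e-04')
50 lift ([0.72, 0.0, 2.33, -0.83, 0.47, 2.94], '9e-03') ([0.81, 0.04, 2.37, -1.19, 0.54, 0.25], '5e-24')
50 pour0 ([-0.24, -0.42, 2.58, 0.39, 0.31, 1.05], '2e-21') ([-0.24, -0.42, 2.58, 0.39, 0.31, -2.09], '1e-25')
50 pour ([-0.11, 0.31, 1.8, -0.02, 1.38, 1.52], '2e-26') ([-0.11, 0.31, 1.8, -0.02, 1.38, -1.62], '8e-26')
50 stand ([-0.44, 0.84, 1.21, -0.21, 1.94, 1.32], '2e-29') ([-0.44, 0.84, 1.21, -0.21, 1.94, -1.82], '1e-20')
50 hi ([-0.44, 0.75, 1.15, -0.23, 2.08, 1.29], '5e-30') ([-0.44, 0.75, 1.15, -0.23, 2.08, -1.85], '8e-22')
50 regrasp ([-0.73, 0.1, 2.3, 1.5, 0.38, -0.33], '2e-26') ([-0.73, 0.1, 2.3, 1.5, 0.38, 2.81], '3e-30')
50 hi2 ([-0.73, -0.11, 2.18, 0.83, 0.53, 0.4], '1e-28') ([-0.73, -0.11, 2.18, 0.83, 0.53, -2.74], '5e-30')
50 lay ([0.31, 1.06, 1.07, 0.22, 1.77, 1.83], '3e-19') ([0.31, 1.06, 1.07, 0.22, 1.77, -1.31], '1e-19')
50 layhi ([0.44, 0.35, 1.72, 0.0, 1.07, 2.01], '2e-22') ([0.44, 0.35, 1.72, 0.0, 1.07, -1.13], '1e-30')
50 lay20 ([0.39, 1.09, 1.01, 0.03, 1.83
[... 533 characters left out ...]
1, 1.31], '7e-22') ([-0.43, 0.94, 1.12, -0.25, 2.1, -1.83], '4e-30')
60 hi ([-0.43, 0.85, 1.07, -0.28, 2.24, 1.27], '9e-22') ([-0.43, 0.85, 1.07, -0.28, 2.24, -1.87], '8e-31')
60 regrasp ([-0.73, 0.1, 2.3, 1.5, 0.38, -0.33], '2e-26') ([-0.73, 0.1, 2.3, 1.5, 0.38, 2.81], '3e-30')
60 hi2 ([-0.73, -0.11, 2.18, 0.83, 0.53, 0.4], '1e-28') ([-0.73, -0.11, 2.18, 0.83, 0.53, -2.74], '5e-30')
60 lay ([0.31, 1.06, 1.07, 0.22, 1.77, 1.83], '3e-19') ([0.31, 1.06, 1.07, 0.22, 1.77, -1.31], '1e-19')
60 layhi ([0.44, 0.35, 1.72, 0.0, 1.07, 2.01], '2e-22') ([0.44, 0.35, 1.72, 0.0, 1.07, -1.13], '1e-30')
60 lay20 ([0.39, 1.09, 1.01, 0.03, 1.83, 1.61], '1e-30') ([0.39, 1.09, 1.01, 0.03, 1.83, -1.53], '8e-18')
```

```bash
python3 - <<'E'
from kin import *
def grip(pt,e,yaw,d=16): return np.array(pt)+d*tool(e,yaw).apply([0,0,1])
for e0 in (65,70,75):
  for name,pt,e,yaw in (("pick",(410,287,26),e0,-1),("lift",(430,200,150),e0,-1),("pour",(486,-17,189),e0+65,-3),("stand",(532,-265,165),e0+90,-10),("hi",(532,-265,245),e0+90,-10)):
    out=[]
    for F in (0,1):
        R=tool(e,yaw)*(FL if F else Ro.identity()); x,c=ik(grip(pt,e,yaw),R); out.append((np.round(x,2).tolist(),"%.0e"%c))
    print(e0,name,*out)
for e in (48,52,56):
  for F in (0,1):
    R=tool(e,-10)*(FL if F else Ro.identity()); x,c=ik(grip((532,-265,165),e,-10),R); print(e,F,x.round(2),c)
    R=tool(e+90,5)*(FL if F else Ro.identity()); x,c=ik(grip((580,300,24),e+90,5),R); print(' lay',x.round(2),c)
E
```

```text
65 pick ([0.7, 0.3, 2.33, -1.13, 0.33, -2.94], '5e-04') ([0.69, 0.3, 2.31, -0.98, 0.34, 0.04], '2e-24')
65 lift ([0.47, -0.05, 2.33, -0.42, 0.5, 2.39], '1e-22') ([0.47, -0.05, 2.33, -0.42, 0.5, -0.75], '1e-27')
65 pour ([-0.1, 0.53, 1.6, -0.03, 1.71, 1.53], '5e-20') ([-0.1, 0.53, 1.6, -0.03, 1.71, -1.61], '4e-20')
65 stand ([-0.42, 0.99, 1.08, -0.27, 2.18, 1.3], '1e-18') ([-0.42, 0.99, 1.08, -0.27, 2.18, -1.84], '2e-26')
65 hi ([-0.42, 0.91, 1.05, -0.3, 2.28, 1.27], '9e-18') ([-0.42, 0.91, 1.05, -0.3, 2.28, -1.87], '3e-26')
70 pick ([0.65, 0.3, 2.27, -0.64, 0.36, 2.82], '3e-20') ([0.65, 0.3, 2.27, -0.64, 0.36, -0.32], '2e-27')
70 lift ([0.44, -0.02, 2.28, -0.28, 0.58, 2.24], '2e-19') ([0.44, -0.02, 2.28, -0.28, 0.58, -0.9], '4e-21')
70 pour ([-0.1, 0.58, 1.56, -0.04, 1.79, 1.53], '7e-18') ([-0.1, 0.58, 1.56, -0.04, 1.79, -1.61], '6e-18')
70 stand ([-0.42, 1.04, 1.04, -0.3, 2.25, 1.29], '2e-29') ([-0.42, 1.04, 1.04, -0.3, 2.25, -1.85], '5e-23')
70 hi ([-0.42, 0.95, 1.02, -0.33, 2.35, 1.25], '2e-27') ([-0.42, 0.95, 1.02, -0.33, 2.35, -1.89], '3e-22')
75 pick ([0.62, 0.31, 2.23, -0.39, 
[... 562 characters left out ...]
 lay [0.33 1.08 1.06 0.18 1.83 1.78] 2.489993341414957e-19
48 1 [-0.72  0.1   2.29  1.37  0.37  2.94] 0.00019944801067532322
 lay [ 0.33  1.08  1.06  0.18  1.83 -1.36] 1.039788223379576e-20
52 0 [-0.69  0.1   2.23  1.    0.37  0.18] 7.951351411156507e-24
 lay [0.32 1.13 1.   0.2  1.9  1.78] 3.553865654881399e-18
52 1 [-0.69  0.1   2.23  0.98  0.37 -2.94] 7.175309106984845e-06
 lay [ 0.32  1.13  1.    0.2   1.9  -1.36] 1.0805744519929767e-18
56 0 [-0.67  0.11  2.19  0.75  0.4   0.44] 2.0806016453318667e-19
 lay [0.32 1.17 0.94 0.21 1.98 1.79] 2.087929926845357e-30
56 1 [-0.67  0.11  2.19  0.75  0.4  -2.7 ] 5.707700264480687e-22
 lay [ 0.32  1.17  0.94  0.21  1.98 -1.35] 1.7222990504177978e-17
```

```bash
python3 - <<'E'
from h import *
go([412,286,100],tool(75,-1)); go([421,286,10],tool(75,-1))
E
```

```text
twist [-0.422, -0.009, -0.005] xyz [-17.2, 2.61, 8.84] rows>= 3.9
twist [-0.422, -0.009, -0.005] xyz [-17.27, 7.59, 16.38] rows>= 5.0
```

arm_command([
  {"twist":[-0.422,-0.009,-0.005],"xyz":[-17.2,2.6,8.8],"hand":0},
  {"twist":[-0.422,-0.009,-0.005],"xyz":[-17.2,2.6,8.8],"hand":0},
  {"twist":[-0.422,-0.009,-0.005],"xyz":[-17.2,2.6,8.8],"hand":0},
  {"twist":[-0.422,-0.009,-0.005],"xyz":[-17.2,2.6,8.8],"hand":0},
  {"twist":[-0.422,-0.009,-0.005],"xyz":[-17.2,2.6,8.8],"hand":0},
  {"twist":[-0.422,-0.009,-0.005],"xyz":[-17.2,2.6,8.8],"hand":0},
  {"twist":[-0.422,-0.009,-0.005],"xyz":[-17.2,2.6,8.8],"hand":0},
  {"twist":[-0.422,-0.009,-0.005],"xyz":[-17.2,2.6,8.8],"hand":0},
])

```text
t: 4.75
eef_pos: [411.6, 284.2, 100.8]
ee_rot: [0.091, -0.694, 0.708, -0.093]
force: [0.3, -0.9, -0.4]
opening: 85.2
```

```bash
python3 - <<'E'
from h import *
print(pose()[0],ctrl.get_obs()["joint_pos"].round(2))
f=ctrl.grab_frame("wrist"); save(f,"w1")
for q in ("board_grip","board_tip","board"): print(q,find(q,"wrist",f))
go([421,286,10],tool(75,-1))
E
```

```text
[411.59486027 284.19081279 100.82470988] [ 0.61  0.15  2.17 -0.26  0.63  2.4 ]
board_grip [([408, 288, 23], 0.98)]
board_tip [([560, 284, 19], 0.6)]
board []
twist [0.0, -0.0, -0.001] xyz [-0.15, 1.48, 9.01] rows>= 1.8
```

View pics/w1.png

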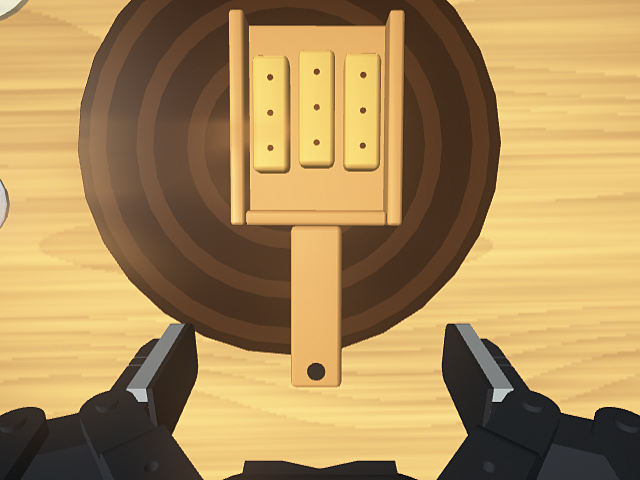

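The handle is centred between the jaws and runs straight down the picture from (316,225) to (316,385). The three fingers lie in the tray. I'll descend, close and lift a little.

arm_command([
  {"twist":[0,0,0],"xyz":[-0.1,1.2,5],"hand":0},
  {"twist":[0,0,0],"xyz":[-0.1,1.2,8],"hand":0},
  {"twist":[0,0,0],"xyz":[-0.1,1.2,9.2],"hand":0},
  {"twist":[0,0,0],"xyz":[-0.1,1.2,9.2],"hand":1},
  {"twist":[0,0,0],"xyz":[-0.1,1.2,9.2],"hand":1},
  {"twist":[0,0,0],"xyz":[-0.1,1.2,9.2],"hand":1},
  {"twist":[0,0,0],"xyz":[-0.1,1.2,9.2],"hand":1},
  {"twist":[0,0,0],"xyz":[-0.1,1.2,9.2],"hand":1},
  {"twist":[0,0,0],"xyz":[-0.1,1.2,9.2],"hand":1},
  {"twist":[0,0,0],"xyz":[-0.1,1.2,9.2],"hand":1},
])

```text
t: 5.95
eef_pos: [424.7, 286.4, 9.6]
ee_rot: [0.092, -0.695, 0.707, -0.093]
force: [-2.7, -1.4, 6.9]
opening: 26.6
```

```bash
python3 - <<'E'
from h import *
o=ctrl.get_obs(); print(o["eef_pos"],o["force"],o["opening"])
p,R=pose()
a=p+[0,0,60]; go(a,tool(72,-1))
b=p+[0,0,150]; go(b,tool(72,-1))
go([430,150,170],tool(72,-2)); go([430,-17,220],tool(74,-3))
E
```

```text
[424.74872636 286.36717719   9.56495331] [-2.70289879 -1.36898847  6.88492443] 26.568804105989592
twist [0.052, 0.0, -0.001] xyz [-0.0, -1.55, -5.8] rows>= 1.2
twist [0.052, 0.0, -0.001] xyz [-0.01, -3.89, -14.49] rows>= 3.0
twist [0.052, 0.005, 0.016] xyz [13.62, -4.9, -15.3] rows>= 4.2
twist [0.017, 0.009, 0.033] xyz [30.32, -6.49, -20.06] rows>= 7.4
```

arm_command([
  {"twist":[0.03,0,0],"xyz":[0,-0.2,-0.8],"hand":1},
  {"twist":[0.06,0,0],"xyz":[0,-0.5,-2],"hand":1},
  {"twist":[0.08,0,0],"xyz":[0,-1,-3.5],"hand":1},
  {"twist":[0.08,0,0],"xyz":[0,-1.4,-5.5],"hand":1},
  {"twist":[0.08,0,0],"xyz":[0,-2,-7.5],"hand":1},
  {"twist":[0.08,0,0],"xyz":[0,-2.5,-9.5],"hand":1},
  {"twist":[0.08,0,0],"xyz":[0,-3,-11.5],"hand":1},
  {"twist":[0.08,0,0],"xyz":[0,-3.4,-13],"hand":1},
  {"twist":[0.08,0,0],"xyz":[0,-3.6,-13.5],"hand":1},
])

```text
t: 6.85
eef_pos: [423.9, 286.2, 149.1]
ee_rot: [0.119, -0.69, 0.703, -0.121]
force: [0.7, 0.3, -4.0]
opening: 26.7
```

```bash
python3 - <<'E'
from h import *
o=ctrl.get_obs(); print(o["eef_pos"],o["force"],o["opening"],o["t"])
f=ctrl.grab_frame("wrist"); save(f,"w2"); g=ctrl.grab_frame("scene"); 
p,R=pose(); print("tool z",R.as_matrix()[:,2])
for q in ("board_grip","board_tip"): print(q,find(q,"wrist",f),find(q,"scene",g))
c=cv2.resize(f["frame"][:,:,::-1],(400,300)); s=cv2.resize(g["frame"][230:380,340:540,::-1],(400,300)); cv2.imwrite("pics/c2.png",np.hstack([c,s]))
go([425,150,200],tool(71,-2)); go([425,-17,230],tool(74,-3))
E
```

```text
[423.85321921 286.17402981 149.07855048] [ 0.73614861  0.26542173 -4.00106076] 26.69149534548155 6.85
tool z [ 0.33360786 -0.00620327 -0.94269153]
board_grip [([404, 286, 159], 0.66)] [([400, 288, 155], 0.95)]
board_tip [] [([560, 283, 171], 0.55)]
twist [-0.005, 0.003, 0.017] xyz [13.51, -2.22, -4.91] rows>= 2.9
twist [-0.058, 0.008, 0.033] xyz [30.22, -3.49, -7.6] rows>= 6.3
```

View pics/c2.png

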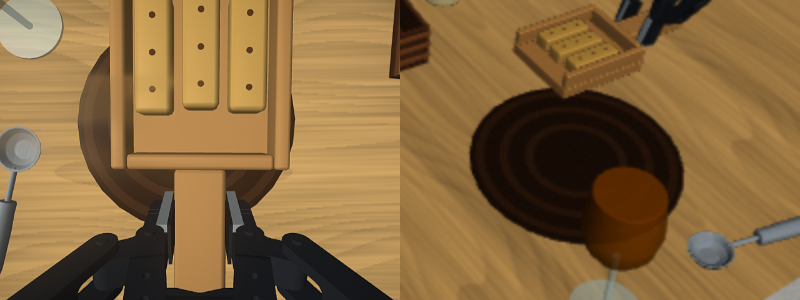

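```bash
cat >> h.py <<'E'
# board pose relative to tool, from the pick
RT0=rot([0.092,-0.695,0.707,-0.093]); PT0=np.array([424.7,286.4,9.6])
RB0=Ro.from_euler("z",-1.1,degrees=True); PB0=np.array([506.5,284.8,4])
RBT=RT0.inv()*RB0; PBT=RT0.inv().apply(PB0-PT0)
def board_now():
    p,R=pose(); return p+R.apply(PBT),R*RBT
def tool_for(pt,RB,local=(55,0,16),rbt=None,pbt=None):
    "tool pose that puts the board's local point at pt with rotation RB"
    rb,pb=(RBT,PBT) if rbt is None else (rbt,pbt)
    pB=np.array(pt)-RB.apply(local); R=RB*rb.inv(); return pB-R.apply(pb),R
def RB(yaw,pitch): return Ro.from_euler("ZY",[yaw,pitch],degrees=True)
E
python3 - <<'E'
from kin import *
b,Rb=board_now(); print(b,Rb.as_euler("ZYX",degrees=True),"tip",b+Rb.apply([55,0,16]))
for y,pt in ((-1,(560,180,180)),(-5,(572,-15,180)),):
    p,R=tool_for(pt,RB(y,-5)); go(p,R); print(ik(p,R)[1])
p0,R0=tool_for((572,-15,180),RB(-5,-5))
for pitch,z in ((15,110),(30,90),(45,75),(62,62)):
    p,R=tool_for((572,-15,z),RB(-5,pitch)); print(pitch,p.round()); go(p,R,p0,R0); x,c=ik(p,R);print(x.round(2),c)
E
```

```text
[504.71550238 283.33668149 146.44453834] [-1.15563663 -4.27863898 -0.19486705] tip [558.35869848 282.30899762 166.50323665]
twist [0.013, -0.004, -0.002] xyz [10.26, -0.74, -0.96] rows>= 2.1
1.1851379549190229e-21
twist [0.013, 0.019, 0.064] xyz [28.79, -2.22, -0.39] rows>= 5.8
4.602683147963101e-30
15 [438.  -3. 135.]
twist [-0.349, -0.001, 0.0] xyz [0.0, 0.71, 2.12] rows>= 2.3
[-0.11  0.06  2.16  0.    0.93  1.55] 4.202654887244788e-23
30 [449.  -4. 149.]
twist [-0.611, -0.001, 0.001] xyz [0.0, -0.81, 1.18] rows>= 4.1
[-0.1   0.23  1.95 -0.    1.23  1.55] 2.081947336931323e-23
45 [468.  -6. 164.]
twist [-0.873, -0.002, 0.001] xyz [0.01, -3.17, 0.44] rows>= 5.8
[-0.1   0.41  1.73 -0.01  1.52  1.56] 1.0349139258089963e-25
62 [499.  -9. 178.]
twist [-1.169, -0.002, 0.002] xyz [0.01, -6.51, 0.22] rows>= 7.8
[-0.1   0.64  1.47 -0.01  1.84  1.56] 8.149728174814096e-31
```

arm_command([
  {"twist":[0,0,0],"xyz":[1,0,0],"hand":1},
  {"twist":[0,0,0],"xyz":[3,-0.2,-0.2],"hand":1},
  {"twist":[0,0,0.01],"xyz":[6,-0.4,-0.4],"hand":1},
  {"twist":[0.013,0.005,0.02],"xyz":[9,-0.7,-0.4],"hand":1},
  {"twist":[0.013,0.008,0.03],"xyz":[12,-0.9,-0.4],"hand":1},
  {"twist":[0.013,0.01,0.035],"xyz":[15,-1.2,-0.4],"hand":1},
  {"twist":[0.013,0.012,0.04],"xyz":[18,-1.4,-0.4],"hand":1},
  {"twist":[0.013,0.014,0.05],"xyz":[21,-1.6,-0.4],"hand":1},
  {"twist":[0.013,0.016,0.055],"xyz":[24,-1.8,-0.4],"hand":1},
  {"twist":[0.013,0.019,0.064],"xyz":[26.5,-2,-0.4],"hand":1},
  {"twist":[0.013,0.019,0.064],"xyz":[28,-2.2,-0.4],"hand":1},
  {"twist":[0.013,0.019,0.064],"xyz":[28.8,-2.2,-0.4],"hand":1},
  {"twist":[0.013,0.019,0.064],"xyz":[28.8,-2.2,-0.4],"hand":1},
])

```text
t: 8.45
eef_pos: [437.0, -4.0, 158.0]
ee_rot: [0.119, -0.665, 0.726, -0.128]
force: [-0.8, 1.2, -4.4]
opening: 27.0
```

```bash
python3 - <<'E'
from h import *
b,Rb=board_now(); print(b,Rb.as_euler("ZYX",degrees=True),"tip",b+Rb.apply([55,0,16]))
for cam in ("scene","top"):
    f=ctrl.grab_frame(cam); print(cam,[find(q,cam,f,n=3) for q in ("board_tip","biscuit0")])
for pitch,z in ((15,110),(30,90),(45,75),(62,62)):
    p,R=tool_for((572,-15,z),RB(-5,pitch)); go(p,R)
E
```

```text
[518.65197991 -11.2912666  159.63200278] [-5.11344678 -5.04130646  0.08144948] tip [571.81876182 -16.07168872 180.40315744]
scene [[([570, -15, 179], 0.95)], [([520, 14, 172], 0.53), ([527, -17, 170], 0.47), ([516, -37, 175], 0.46)]]
top [[([570, -17, 181], 0.66)], [([519, -42, 173], 0.7), ([523, 11, 170], 0.57), ([521, -12, 173], 0.49)]]
twist [-0.351, 0.002, 0.002] xyz [0.14, 0.8, 2.18] rows>= 2.3
twist [-0.613, 0.001, 0.002] xyz [0.14, -0.73, 1.24] rows>= 4.1
twist [-0.875, 0.0, 0.003] xyz [0.14, -3.08, 0.51] rows>= 5.8
twist [-1.172, -0.0, 0.004] xyz [0.15, -6.43, 0.3] rows>= 7.8
```

arm_command([
  {"twist":[-0.1,0,0],"xyz":[0.1,0.3,0.8],"hand":1},
  {"twist":[-0.2,0,0],"xyz":[0.1,0.5,1.5],"hand":1},
  {"twist":[-0.3,0,0],"xyz":[0.1,0.8,2.0],"hand":1},
  {"twist":[-0.38,0,0],"xyz":[0.1,0.7,2.1],"hand":1},
  {"twist":[-0.46,0,0],"xyz":[0.1,0.3,1.9],"hand":1},
  {"twist":[-0.54,0,0],"xyz":[0.1,-0.2,1.6],"hand":1},
  {"twist":[-0.61,0,0],"xyz":[0.1,-0.7,1.25],"hand":1},
  {"twist":[-0.69,0,0],"xyz":[0.1,-1.4,1.0],"hand":1},
  {"twist":[-0.78,0,0],"xyz":[0.1,-2.2,0.75],"hand":1},
  {"twist":[-0.875,0,0],"xyz":[0.1,-3.1,0.5],"hand":1},
  {"twist":[-0.97,0,0],"xyz":[0.1,-4.1,0.4],"hand":1},
  {"twist":[-1.07,0,0],"xyz":[0.1,-5.2,0.3],"hand":1},
  {"twist":[-1.17,0,0],"xyz":[0.1,-6.4,0.3],"hand":1},
  {"twist":[-1.17,0,0],"xyz":[0.1,-6.4,0.3],"hand":1},
  {"twist":[-1.17,0,0],"xyz":[0.1,-6.4,0.3],"hand":1},
  {"twist":[-1.17,0,0],"xyz":[0.1,-6.4,0.3],"hand":1},
])

```text
t: 10.35
eef_pos: [499.0, -8.3, 178.4]
ee_rot: [-0.267, -0.622, 0.676, 0.293]
force: [-0.3, 0.2, -3.3]
opening: 26.5
```

```bash
python3 - <<'E'
from h import *
b,Rb=board_now(); print(b,Rb.as_euler("ZYX",degrees=True),"tip",b+Rb.apply([55,0,16]))
S=[]
for cam,sl in (("scene",np.s_[150:300,240:440]),("top",np.s_[180:300,250:410])):
    f=ctrl.grab_frame(cam); print(cam,[find(q,cam,f,n=4) for q in ("board_tip","biscuit0","basket")])
    S.append(cv2.resize(f["frame"][sl][:,:,::-1],(400,300),interpolation=2))
cv2.imwrite("pics/c3.png",np.hstack(S))
E
```

```text
[532.76509734 -11.1531043  103.65989623] [-4.76308379 61.70817289  0.06709821] tip [572.78151654 -14.50621583  62.81331941]
scene [[([572, -15, 64], 0.7), ([611, 480, 4], 0.49), ([409, 502, -4], 0.33)], [([624, 4, 41], 0.58), ([611, -42, 42], 0.4)], [([602, -18, -4], 0.8)]]
top [[([408, 501, -3], 0.55)], [], []]
```

View pics/c3.png

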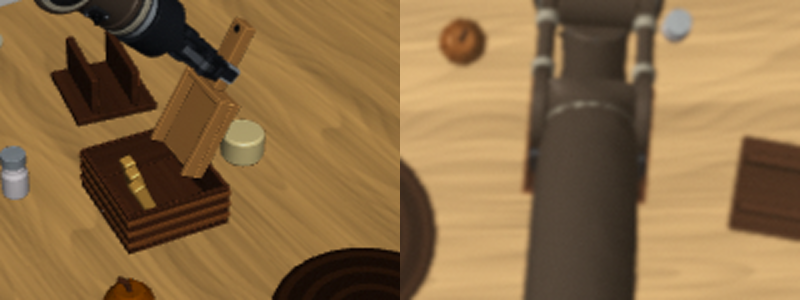

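All three fingers have left the tray. The scene crop shows them leaning together inside the basket at (135,185). I'll raise the board straight up and carry it to the rack.

```bash
python3 - <<'E'
from kin import *
q=None
for y,pi,pt in ((-5,62,(568,-15,150)),(-10,70,(535,-265,140)),(-10,90,(535,-265,95)),(-10,90,(535,-265,14))):
    p,R=tool_for(pt,RB(y,pi)); go(p,R); x,c=ik(p,R,q);q=x; print(x.round(2),c)
E
```

```text
twist [-0.004, -0.001, 0.002] xyz [0.0, 6.63, -5.68] rows>= 1.7
[-0.1   0.55  1.43 -0.01  1.98  1.56] 3.723330411708263e-30
twist [-0.143, -0.069, 0.057] xyz [24.7, 6.25, -6.06] rows>= 5.2
[-0.44  0.71  1.24 -0.26  2.12  1.28] 5.4303315583554215e-19
twist [-0.492, -0.08, 0.045] xyz [25.13, 0.69, -7.13] rows>= 5.2
[-0.42  1.02  0.97 -0.35  2.42  1.23] 4.739059065383164e-27
twist [-0.492, -0.08, 0.045] xyz [25.15, -5.21, -1.58] rows>= 5.1
[-0.42  1.11  0.97 -0.32  2.33  1.28] 1.8438366412473458e-30
```

arm_command([
  {"twist":[0,0,0],"xyz":[0,2,-1.7],"hand":1},
  {"twist":[0,0,0],"xyz":[0,5,-4.3],"hand":1},
  {"twist":[0,0,0],"xyz":[0,6.6,-5.7],"hand":1},
  {"twist":[0,0,0],"xyz":[3,6.6,-5.7],"hand":1},
  {"twist":[-0.04,-0.02,0.02],"xyz":[7,6.5,-5.8],"hand":1},
  {"twist":[-0.08,-0.04,0.03],"xyz":[11,6.4,-5.9],"hand":1},
  {"twist":[-0.12,-0.06,0.045],"xyz":[15,6.3,-6],"hand":1},
  {"twist":[-0.143,-0.069,0.057],"xyz":[19,6.3,-6],"hand":1},
  {"twist":[-0.143,-0.069,0.057],"xyz":[22.5,6.3,-6],"hand":1},
  {"twist":[-0.143,-0.069,0.057],"xyz":[24.7,6.25,-6.1],"hand":1},
  {"twist":[-0.26,-0.073,0.053],"xyz":[24.8,4.5,-6.4],"hand":1},
  {"twist":[-0.38,-0.077,0.049],"xyz":[25,2.6,-6.8],"hand":1},
  {"twist":[-0.492,-0.08,0.045],"xyz":[25.1,0.7,-7.1],"hand":1},
  {"twist":[-0.492,-0.08,0.045],"xyz":[25.1,0.7,-7.1],"hand":1},
])

```text
t: 12.15
eef_pos: [523.2, -261.2, 217.3]
ee_rot: [-0.393, -0.509, 0.601, 0.474]
force: [-1.9, 0.4, -7.9]
opening: 26.7
```

```bash
python3 - <<'E'
from h import *
b,Rb=board_now(); print(b,Rb.apply([1,0,0]),Rb.apply([0,1,0]),"tip",b+Rb.apply([55,0,16]))
S=[]
for cam,sl in (("scene",np.s_[110:230,220:380]),("top",np.s_[200:320,350:510])):
    f=ctrl.grab_frame(cam); print(cam,[(q,find(q,cam,f,n=3)) for q in ("board_tip","board_grip","rack","rack_slot","biscuit0")])
    S.append(cv2.resize(f["frame"][sl][:,:,::-1],(400,300),interpolation=2))
cv2.imwrite("pics/c4.png",np.hstack(S))
p,R=tool_for((535,-265,60),RB(-10,90)); go(p,R)
E
```

```text
[ 516.25861269 -259.41861719  135.63017237] [-0.01678595  0.0103712  -0.99980532] [0.17145875 0.98516395 0.00734067] tip [ 531.09615825 -261.58903547   80.3478377 ]
scene [('board_tip', [([534, -263, 80], 0.67)]), ('board_grip', [([534, -261, 232], 0.57)]), ('rack', [([535, -265, -3], 0.88)]), ('rack_slot', [([540, -263, 13], 0.84)]), ('biscuit0', [([605, -45, 41], 0.69), ([635, 1, 37], 0.65)])]
top [('board_tip', [([538, -267, 104], 0.62)]), ('board_grip', []), ('rack', []), ('rack_slot', [([741, -136, 1], 0.44), ([522, -265, 163], 0.23)]), ('biscuit0', [([636, 2, 36], 0.59), ([633, -22, 36], 0.49), ([603, -47, 35], 0.47)])]
twist [-0.001, 0.0, -0.0] xyz [0.02, -3.47, 0.92] rows>= 0.7
```

View pics/c4.png

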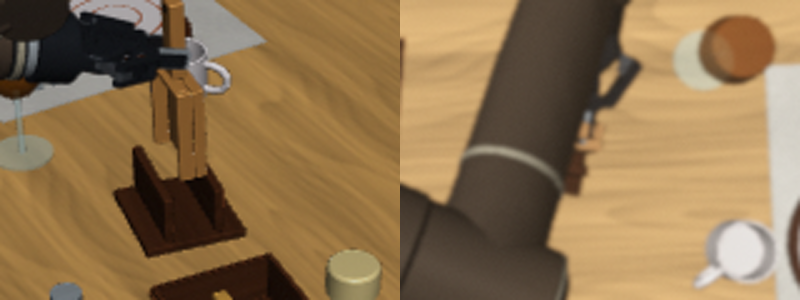

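arm_command([
  {"twist":[0,0,0],"xyz":[0,-1.2,0.3],"hand":1},
  {"twist":[0,0,0],"xyz":[0,-2.4,0.65],"hand":1},
  {"twist":[0,0,0],"xyz":[0,-3.5,0.9],"hand":1},
  {"twist":[0,0,0],"xyz":[0,-4.5,1.2],"hand":1},
  {"twist":[0,0,0],"xyz":[0,-5.4,1.4],"hand":1},
  {"twist":[0,0,0],"xyz":[0,-5.4,1.4],"hand":1},
  {"twist":[0,0,0],"xyz":[0,-5.4,1.4],"hand":1},
])

```text
t: 13.45
eef_pos: [524.9, -262.8, 174.9]
ee_rot: [-0.391, -0.51, 0.607, 0.468]
force: [-0.5, 0.3, -2.4]
opening: 26.6
```

```bash
python3 - <<'E'
from h import *
o=ctrl.get_obs(); print(o["force"],o["torque"])
b,Rb=board_now(); print(Rb.apply([1,0,0]),Rb.apply([0,1,0]),"tip",b+Rb.apply([55,0,16]))
cam="scene";f=ctrl.grab_frame(cam); print(cam,[(q,find(q,cam,f,n=3)) for q in ("board_tip","board_grip","rack_slot")])
cv2.imwrite("pics/c5.png",cv2.resize(f["frame"][110:230,220:380][:,:,::-1],(640,480),interpolation=2))
p,R=tool_for((535,-265,13),RB(-10,90)); go(p,R)
E
```

```text
[-0.53138209  0.26681262 -2.40080612] [-0.20209947 -0.98772437 -0.03126897]
[-2.69607167e-03  8.59322871e-04 -9.99995996e-01] [1.73812271e-01 9.84778732e-01 3.77634059e-04] tip [ 534.76596801 -264.47322506   38.08479215]
scene [('board_tip', [([541, -265, 37], 0.96), ([637, 1, 38], 0.7)]), ('board_grip', [([537, -262, 192], 0.82), ([390, -509, -4], 0.67), ([613, 480, 2], 0.47)]), ('rack_slot', [([536, -264, 15], 0.68), ([521, -261, 91], 0.66)])]
twist [0.0, 0.0, -0.0] xyz [0.04, -2.52, 0.73] rows>= 0.5
```

View pics/c5.png

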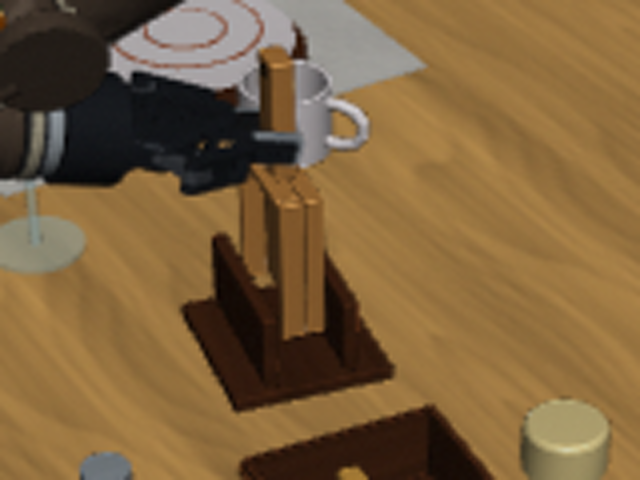

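The board hangs upright in the slot between the walls at (310,330), with its tray face to the far side. I'll lower it, then open the hand.

arm_command([
  {"twist":[0,0,0],"xyz":[0,-1.2,0.35],"hand":1},
  {"twist":[0,0,0],"xyz":[0,-2.1,0.6],"hand":1},
  {"twist":[0,0,0],"xyz":[0,-2.6,0.75],"hand":1},
  {"twist":[0,0,0],"xyz":[0,-2.7,0.78],"hand":1},
  {"twist":[0,0,0],"xyz":[0,-2.7,0.78],"hand":1},
])

```text
t: 14.15
eef_pos: [524.3, -262.6, 146.5]
ee_rot: [-0.391, -0.51, 0.607, 0.468]
force: [-0.1, 0.5, -2.3]
opening: 26.4
```

```bash
python3 - <<'E'
from h import *
o=ctrl.get_obs(); print(o["force"],o["torque"],o["t"])
b,Rb=board_now(); print(Rb.apply([1,0,0]),"tip",b+Rb.apply([55,0,16]))
E
```

```text
[-0.13875038  0.47445962 -2.30892018] [-0.16686336 -0.99790782 -0.03039424] 14.15
[-0.00203837  0.00100207 -0.99999742] tip [ 534.2241173  -264.27929453    9.66596044]
```

arm_command([
  {"twist":[0,0,0],"xyz":[0,-0.15,0.04],"hand":1},
  {"twist":[0,0,0],"xyz":[0,-0.2,0.05],"hand":1},
  {"twist":[0,0,0],"xyz":[0,-0.2,0.05],"hand":1},
])

```text
t: 14.45
eef_pos: [524.7, -262.7, 146.2]
ee_rot: [-0.391, -0.51, 0.607, 0.467]
force: [0.2, -0.8, 0.3]
opening: 26.7
```

Contact is made: the weight has gone from the wrist reading. I'll open, wait, then rise.

arm_command([
  {"twist":[0,0,0],"xyz":[0,0,0],"hand":0.4},
  {"twist":[0,0,0],"xyz":[0,0,0],"hand":0},
  {"twist":[0,0,0],"xyz":[0,0,0],"hand":0},
  {"twist":[0,0,0],"xyz":[0,0,0],"hand":0},
  {"twist":[0,0,0],"xyz":[0,0,0],"hand":0},
  {"twist":[0,0,0],"xyz":[0,2,-0.5],"hand":0},
  {"twist":[0,0,0],"xyz":[0,5,-1.3],"hand":0},
  {"twist":[0,0,0],"xyz":[0,8,-2.1],"hand":0},
  {"twist":[0,0,0],"xyz":[0,10,-2.7],"hand":0},
  {"twist":[0,0,0],"xyz":[0,10,-2.7],"hand":0},
])

```text
t: 15.45
eef_pos: [526.1, -263.4, 253.8]
ee_rot: [-0.389, -0.511, 0.61, 0.464]
force: [1.2, -0.3, 0.5]
opening: 85.3
```

```bash
python3 - <<'E'
from kin import *
o=ctrl.get_obs(); print(o["eef_pos"],o["joint_pos"].round(2),o["t"])
for cam in ("scene","top"):
    f=ctrl.grab_frame(cam); print(cam,[(q,find(q,cam,f,n=3)) for q in ("board_tip","board_grip","board","rack_slot")])
    if cam=="scene": save(f,"s6")
g=np.array([535,-265,160.])
q=None
for e,dz,back in ((165,100,0),(130,160,60),(90,150,60),(50,110,80),(50,60,70),(50,0,0)):
    R=tool(e,-10); p=g+R.apply([0,0,16-back])+[0,0,dz]; x,c=ik(p,R,q); q=x; print(e,p.round(),x.round(2),"%.0e"%c); go(p,R)
E
```

```text
[ 526.05833073 -263.41589789  253.77886782] [-0.41  1.02  0.94 -0.37  2.45  1.22] 15.45
scene [('board_tip', [([538, -263, 9], 0.7), ([410, 503, -2], 0.25)]), ('board_grip', [([538, -263, 163], 0.93)]), ('board', [([519, -264, 62], 0.65)]), ('rack_slot', [([540, -262, 15], 0.89)])]
top [('board_tip', []), ('board_grip', [([534, -262, 166], 0.5)]), ('board', []), ('rack_slot', [([496, 299, -2], 0.5)])]
165 [ 520. -262.  256.] [-0.42  0.99  0.98 -0.37  2.44  1.22] 6e-21
twist [0.003, 0.002, 0.003] xyz [0.03, 0.91, 0.25] rows>= 0.2
130 [ 563. -270.  354.] [-0.43  0.69  0.97 -0.2   2.15  1.26] 1e-29
twist [0.614, 0.002, 0.002] xyz [-0.01, 9.25, -6.49] rows>= 4.1
90 [ 535. -265.  354.] [-0.53  0.19  1.53 -0.    1.42  1.21] 2e-19
twist [1.312, 0.003, 0.001] xyz [-0.0, 10.0, -3.76] rows>= 8.8
50 [ 494. -258.  319.] [-0.77 -0.22  2.16  0.6   0.69  0.61] 1e-19
twist [2.01, 0.004, 0.0] xyz [0.01, 7.68, 1.11] rows>= 13.4
50 [ 501. -259.  261.] [-0.76 -0.15  2.23  0.71  0.57  0.48] 1e-22
twist [2.01, 0.004, 0.0] xyz [0.03, 1.94, 1.97] rows>= 13.4
50 [ 545. -267.  148.] [-0.7   0.12  2.25  1.17  0.36  0.01] 2e-30
twist [2.01, 0.004, 0.0] xyz [0.06, -10.2, 0.53] rows>= 13.4
```

View pics/s6.png

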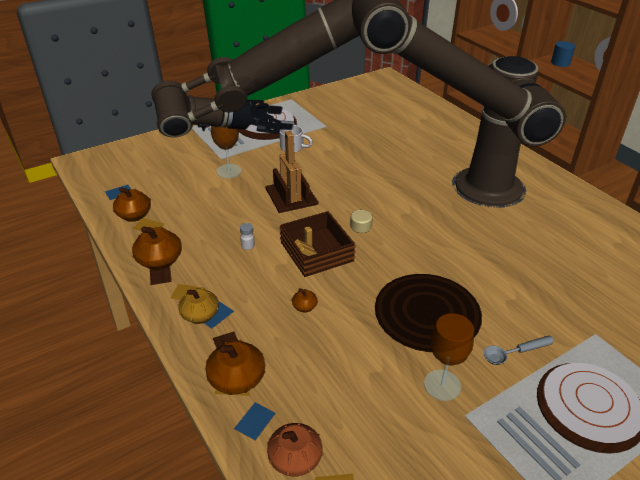

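The board stands free and upright in the slot at (290,170), and the fingers are inside the basket at (308,240). Now I'll swing round for the re-grasp from the robot's side.

arm_command([
  {"twist":[0.3,0,0],"xyz":[0,5,-3],"hand":0},
  {"twist":[0.614,0,0],"xyz":[0,9.2,-6.5],"hand":0},
  {"twist":[0.614,0,0],"xyz":[0,9.2,-6.5],"hand":0},
  {"twist":[0.614,0,0],"xyz":[0,9.2,-6.5],"hand":0},
  {"twist":[1.312,0,0],"xyz":[0,10,-3.8],"hand":0},
  {"twist":[1.312,0,0],"xyz":[0,10,-3.8],"hand":0},
  {"twist":[1.312,0,0],"xyz":[0,10,-3.8],"hand":0},
  {"twist":[1.312,0,0],"xyz":[0,10,-3.8],"hand":0},
  {"twist":[1.312,0,0],"xyz":[0,10,-3.8],"hand":0},
  {"twist":[2.01,0,0],"xyz":[0,7.7,1.1],"hand":0},
  {"twist":[2.01,0,0],"xyz":[0,7.7,1.1],"hand":0},
  {"twist":[2.01,0,0],"xyz":[0,7.7,1.1],"hand":0},
  {"twist":[2.01,0,0],"xyz":[0,7.7,1.1],"hand":0},
  {"twist":[2.01,0,0],"xyz":[0,7.7,1.1],"hand":0},
  {"twist":[2.01,0,0],"xyz":[0,7.7,1.1],"hand":0},
  {"twist":[2.01,0,0],"xyz":[0,7.7,1.1],"hand":0},
  {"twist":[2.01,0,0],"xyz":[0,7.7,1.1],"hand":0},
])

```text
t: 17.65
eef_pos: [495.9, -258.7, 322.1]
ee_rot: [0.221, -0.603, 0.72, -0.263]
force: [0.2, 0.6, 0.6]
opening: 85.3
```

```bash
python3 - <<'E'
from kin import *
o=ctrl.get_obs(); print(o["eef_pos"],o["joint_pos"].round(2),o["t"])
for cam in ("wrist","top","scene"):
    f=ctrl.grab_frame(cam); print(cam,[(q,find(q,cam,f,n=2)) for q in ("board_tip","board_grip","biscuit0")])
    if cam=="wrist": save(f,"w3")
q=o["joint_pos"]
R=tool(50,-10)
for back in (80,0):
    t=np.array([538,-265.5,162])+R.apply([0,0,-back]); x,c=ik(t,R,q); q=x; print(t.round(),x.round(2),"%.0e"%c); go(t,R)
E
```

```text
[ 495.93269774 -258.66448908  322.09972985] [-0.77 -0.24  2.17  0.6   0.7   0.61] 17.65
wrist [('board_tip', [([536, -260, 12], 0.63), ([631, -484, 2], 0.58)]), ('board_grip', [([540, -268, 168], 0.6)]), ('biscuit0', [([633, -17, 37], 0.92), ([633, 7, 38], 0.87)])]
top [('board_tip', []), ('board_grip', [([533, -265, 166], 0.81), ([412, 501, -4], 0.37)]), ('biscuit0', [([637, 2, 37], 0.67), ([631, -21, 35], 0.45)])]
scene [('board_tip', [([539, -264, 11], 0.81)]), ('board_grip', [([537, -265, 164], 0.72), ([605, -21, -2], 0.16)]), ('biscuit0', [([411, 508, -2], 0.64), ([605, -45, 38], 0.62)])]
[ 487. -257.  223.] [-0.78 -0.12  2.29  0.83  0.52  0.33] 4e-24
twist [-0.002, 0.001, -0.002] xyz [0.04, 6.81, 6.93] rows>= 1.9
[ 538. -266.  162.] [-0.71  0.08  2.26  1.09  0.38  0.09] 4e-30
twist [-0.002, 0.001, -0.002] xyz [0.05, 6.82, 14.93] rows>= 3.3
```

View pics/w3.png

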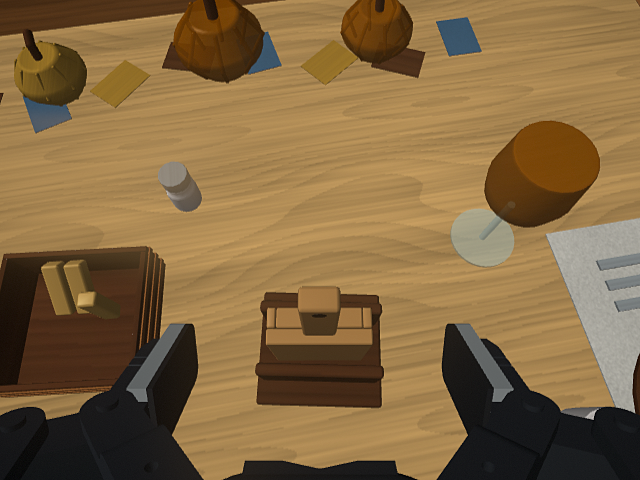

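The handle is centred between the jaws at (319,305) and the board is square in the slot. In the basket, two fingers lean on the far wall and one lies against them, at (80,290). I'll take the board again.

arm_command([
  {"twist":[0,0,0],"xyz":[0,4,3.5],"hand":0},
  {"twist":[0,0,0],"xyz":[0,6.8,6.9],"hand":0},
  {"twist":[0,0,0],"xyz":[0,6.8,6.9],"hand":0},
  {"twist":[0,0,0],"xyz":[0,6.8,9],"hand":0},
  {"twist":[0,0,0],"xyz":[0,6.8,11.5],"hand":0},
  {"twist":[0,0,0],"xyz":[0,6.8,14],"hand":0},
  {"twist":[0,0,0],"xyz":[0,6.8,14.9],"hand":0},
  {"twist":[0,0,0],"xyz":[0,6.8,14.9],"hand":0},
  {"twist":[0,0,0],"xyz":[0,6.8,14.9],"hand":0},
])

```text
t: 19.15
eef_pos: [539.2, -265.8, 164.6]
ee_rot: [0.222, -0.603, 0.72, -0.263]
force: [-0.9, -0.3, 0.6]
opening: 85.6
```

arm_command([
  {"twist":[0,0,0],"xyz":[0,0,0],"hand":0.5},
  {"twist":[0,0,0],"xyz":[0,0,0],"hand":1},
  {"twist":[0,0,0],"xyz":[0,0,0],"hand":1},
  {"twist":[0,0,0],"xyz":[0,0,0],"hand":1},
  {"twist":[0,0,0],"xyz":[0,0,0],"hand":1},
  {"twist":[0,0,0],"xyz":[0,0,0],"hand":1},
  {"twist":[0,0,0],"xyz":[0,0,0],"hand":1},
])

```text
t: 19.85
eef_pos: [538.5, -265.6, 163.1]
ee_rot: [0.221, -0.603, 0.72, -0.263]
force: [0.6, -0.1, 3.1]
opening: 26.3
```

```bash
python3 - <<'E'
from kin import *
o=ctrl.get_obs(); print(o["eef_pos"],R_:=pose()[1].as_matrix()[:,2],o["joint_pos"].round(2),o["force"],o["opening"],o["t"])
f=ctrl.grab_frame("scene"); print([(q,find(q,"scene",f,n=2)) for q in ("board_tip","board_grip")])
p,R=pose()
go(p+[0,0,120],R); 
E
```

```text
[ 538.47128744 -265.6443539   163.14579126] [ 0.63542861 -0.1115592  -0.76405826] [-0.71  0.1   2.23  1.08  0.38  0.1 ] [ 0.61877474 -0.09995473  3.14079204] 26.300435083939124 19.85
[('board_tip', [([538, -268, 10], 0.65), ([626, -481, -2], 0.6)]), ('board_grip', [([538, -266, 164], 0.6)])]
twist [0.0, 0.0, 0.0] xyz [-0.02, -7.74, -9.17] rows>= 2.4
```

```bash
cat >> h.py <<'E'
RT1=rot([0.221,-0.603,0.72,-0.263]); PT1=np.array([538.5,-265.6,163.1])
RB1=RB(-10,90); PB1=np.array([535.5,-265.2,12])-RB1.apply([55,0,16])
RBT1=RT1.inv()*RB1; PBT1=RT1.inv().apply(PB1-PT1)
def board1():
    p,R=pose(); return p+R.apply(PBT1),R*RBT1
def tf1(pt,RBx,local=(0,0,16)): return tool_for(pt,RBx,local,RBT1,PBT1)
E
python3 - <<'E'
from kin import *
q=ctrl.get_obs()["joint_pos"]
for y,pi,pt in ((-10,90,(535,-265,200)),(-8,110,(550,-150,230)),(-5,125,(550,0,230)),(0,140,(520,180,200)),(0,155,(494,300,150)),(0,180,(494,300,70)),(0,180,(494,300,20))):
    p,R=tf1(pt,RB(y,pi)); x,c=ik(p,R,q); print(pi,p.round(),x.round(2),"%.0e"%c,"dq",(x-q).round(2)); q=x; go(p,R)
E
```

```text
90 [ 538. -265.  296.] [-0.71 -0.11  2.12  0.62  0.6   0.62] 8e-26 dq [-0.   -0.22 -0.11 -0.46  0.22  0.52]
twist [0.0, 0.001, -0.0] xyz [-0.04, -8.54, -10.19] rows>= 2.7
110 [ 585. -155.  319.] [-0.37  0.01  1.84  0.1   0.95  1.3 ] 2e-19 dq [ 0.33  0.13 -0.28 -0.52  0.36  0.68]
twist [-0.349, -0.016, -0.031] xyz [-11.75, -12.11, -10.19] rows>= 3.9
125 [607.  -5. 307.] [-0.08  0.17  1.65 -0.    1.23  1.58] 5e-26 dq [ 0.29  0.16 -0.19 -0.1   0.28  0.28]
twist [-0.61, -0.032, -0.082] xyz [-26.9, -10.95, -9.52] rows>= 6.1
140 [596. 180. 259.] [0.21 0.39 1.48 0.04 1.44 1.77] 6e-30 dq [ 0.29  0.22 -0.17  0.04  0.21  0.19]
twist [-0.87, -0.045, -0.174] xyz [-44.9, -4.5, -8.7] rows>= 9.2
155 [582. 300. 188.] [0.34 0.65 1.28 0.14 1.62 1.89] 2e-29 dq [ 0.14  0.27 -0.2   0.11  0.18  0.12]
twist [-1.131, -0.022, -0.183] xyz [-56.47, 2.73, -5.41] rows>= 11.4
180 [590. 300.  67.] [0.3  1.07 0.98 0.24 1.94 1.86] 5e-21 dq [-0.04  0.41 -0.3   0.1   0.32 -0.04]
twist [-1.566, 0.02, -0.193] xyz [-56.59, 9.95, 4.32] rows>= 11.5
180 [590. 300.  17.] [0.3  1.13 0.97 0.24 1.88 1.84] 5e-18 dq [-0.    0.06 -0.   -0.   -0.05 -0.01]
twist [-1.566, 0.02, -0.193] xyz [-56.58, 13.18, 8.14] rows>= 11.7
```

arm_command([
  {"twist":[0,0,0],"xyz":[0,-1,-1.2],"hand":1},
  {"twist":[0,0,0],"xyz":[0,-2.8,-3.4],"hand":1},
  {"twist":[0,0,0],"xyz":[0,-5,-6],"hand":1},
  {"twist":[0,0,0],"xyz":[0,-7,-8.4],"hand":1},
  {"twist":[0,0,0],"xyz":[0,-8.5,-10.2],"hand":1},
  {"twist":[-0.12,-0.005,-0.01],"xyz":[-4,-9.7,-10.2],"hand":1},
  {"twist":[-0.23,-0.01,-0.02],"xyz":[-8,-11,-10.2],"hand":1},
  {"twist":[-0.349,-0.016,-0.031],"xyz":[-11.75,-12.1,-10.2],"hand":1},
  {"twist":[-0.44,-0.02,-0.05],"xyz":[-16.5,-11.7,-10],"hand":1},
  {"twist":[-0.53,-0.026,-0.065],"xyz":[-21.5,-11.3,-9.7],"hand":1},
  {"twist":[-0.61,-0.032,-0.082],"xyz":[-26.9,-11,-9.5],"hand":1},
  {"twist":[-0.7,-0.036,-0.11],"xyz":[-31.4,-9.4,-9.3],"hand":1},
  {"twist":[-0.78,-0.04,-0.14],"xyz":[-35.9,-7.8,-9.1],"hand":1},
  {"twist":[-0.87,-0.045,-0.174],"xyz":[-40.4,-6.2,-8.9],"hand":1},
  {"twist":[-0.87,-0.045,-0.174],"xyz":[-44.9,-4.5,-8.7],"hand":1},
  {"twist":[-0.96,-0.035,-0.178],"xyz":[-49,-2,-7.6],"hand":1},
  {"twist":[-1.05,-0.028,-0.18],"xyz":[-53,0.5,-6.5],"hand":1},
  {"twist":[-1.131,-0.022,-0.183],"xyz":[-56.5,2.7,-5.4],"hand":1},
  {"twist":[-1.131,-0.022,-0.183],"xyz":[-56.5,2.7,-5.4],"hand":1},
  {"twist":[-1.131,-0.022,-0.183],"xyz":[-56.5,2.7,-5.4],"hand":1},
])

```text
t: 22.0
eef_pos: [579.9, 300.5, 182.5]
ee_rot: [0.156, 0.69, -0.69, -0.153]
force: [0.9, -0.5, -3.4]
opening: 26.9
```

```bash
python3 - <<'E'
from kin import *
o=ctrl.get_obs(); print(o["eef_pos"],o["joint_pos"].round(2),o["force"],o["opening"],o["t"])
b,Rb=board1(); print("FK mid",b+Rb.apply([0,0,16]),"tip",b+Rb.apply([55,0,16]),"grip",b+Rb.apply([-100,0,16]),Rb.apply([1,0,0]))
for cam in("scene","top"):
    f=ctrl.grab_frame(cam); print(cam,[(q,find(q,cam,f,n=2)) for q in ("board_tip","board_grip","board","glass0","basket","biscuit0")])
for pi,z in ((180,70),(180,30),(180,20)):
    p,R=tf1((494,300,z),RB(0,pi)); go(p,R)
E
```

```text
[579.91621534 300.53860486 182.52615166] [0.34 0.67 1.27 0.14 1.62 1.89] [ 0.91421733 -0.47138753 -3.40993525] 26.9377199777358 22.0
FK mid [491.25418046 300.00794963 145.33566933] tip [441.23015331 299.77404413 122.47649182] grip [582.20695709 300.43323236 186.89781026] [-0.90952777 -0.00425283 -0.41562141]
scene [('board_tip', [([446, 301, 122], 0.7), ([538, -263, 12], 0.16)]), ('board_grip', [([583, 301, 183], 0.89)]), ('board', [([486, 301, 156], 0.63)]), ('glass0', [([628, -481, -1], 0.63), ([614, 480, 1], 0.6)]), ('basket', [([605, -17, -2], 0.63)]), ('biscuit0', [([637, 1, 37], 0.59), ([637, -21, 35], 0.58)])]
top [('board_tip', [([744, -139, -2], 0.15)]), ('board_grip', []), ('board', []), ('glass0', [([628, -483, 3], 0.93), ([608, 478, 0], 0.7)]), ('basket', [([605, -16, 2], 0.8)]), ('biscuit0', [([635, -21, 34], 0.66), ([636, 2, 36], 0.62)])]
twist [-0.436, 0.001, 0.001] xyz [0.06, -5.82, 10.64] rows>= 2.9
twist [-0.436, 0.001, 0.001] xyz [0.07, -7.5, 14.27] rows>= 3.2
twist [-0.436, 0.001, 0.001] xyz [0.07, -7.92, 15.18] rows>= 3.4
```

arm_command([
  {"twist":[-0.11,0,0],"xyz":[0,-1.4,2.7],"hand":1},
  {"twist":[-0.22,0,0],"xyz":[0,-2.9,5.3],"hand":1},
  {"twist":[-0.33,0,0],"xyz":[0,-4.4,8],"hand":1},
  {"twist":[-0.436,0,0],"xyz":[0.1,-5.8,10.6],"hand":1},
  {"twist":[-0.436,0,0],"xyz":[0.1,-6.6,12.4],"hand":1},
  {"twist":[-0.436,0,0],"xyz":[0.1,-7.3,13.8],"hand":1},
  {"twist":[-0.436,0,0],"xyz":[0.1,-7.5,14.3],"hand":1},
  {"twist":[-0.436,0,0],"xyz":[0.1,-7.5,14.3],"hand":1},
  {"twist":[-0.436,0,0],"xyz":[0.1,-7.5,14.3],"hand":1},
])

```text
t: 23.6
eef_pos: [591.7, 300.9, 30.8]
ee_rot: [0.295, 0.643, -0.642, -0.297]
force: [-0.2, -0.2, -2.6]
opening: 26.8
```

```bash
python3 - <<'E'
from kin import *
o=ctrl.get_obs(); print(o["eef_pos"],o["force"],o["t"])
b,Rb=board1(); print("FK mid",b+Rb.apply([0,0,16]),"tip",b+Rb.apply([55,0,16]),"grip",b+Rb.apply([-100,0,16]))
f=ctrl.grab_frame("scene"); print([(q,find(q,"scene",f,n=2)) for q in ("board_tip","board_grip","board")])
p,R=tf1((494,300,21),RB(0,180)); print(p); go(p,R)
E
```

```text
[591.74838722 300.94387602  30.76790473] [-0.15590225 -0.24972756 -2.62428892] 23.6
FK mid [495.6325555  300.71192386  33.23023923] tip [440.6335188  300.65832107  32.90916585] grip [595.63080406 300.80938349  33.81400901]
[('board_tip', [([445, 299, 30], 0.92)]), ('board_grip', [([599, 303, 30], 0.79)]), ('board', [([496, 299, 45], 0.6)])]
[590.1        300.12702143  17.97611747]
twist [-0.004, 0.001, 0.002] xyz [0.03, -0.78, 0.8] rows>= 0.2
```

arm_command([
  {"twist":[0,0,0],"xyz":[0,-0.4,0.3],"hand":1},
  {"twist":[0,0,0],"xyz":[0,-0.75,0.6],"hand":1},
  {"twist":[0,0,0],"xyz":[0,-0.85,0.7],"hand":1},
  {"twist":[0,0,0],"xyz":[0,-0.92,0.76],"hand":1},
  {"twist":[0,0,0],"xyz":[0,-0.92,0.76],"hand":1},
])

```text
t: 24.3
eef_pos: [590.3, 299.9, 17.0]
ee_rot: [-0.298, -0.641, 0.641, 0.299]
force: [1.3, 0.7, 5.0]
opening: 26.4
```

arm_command([
  {"twist":[0,0,0],"xyz":[0,0,0],"hand":0.4},
  {"twist":[0,0,0],"xyz":[0,0,0],"hand":0},
  {"twist":[0,0,0],"xyz":[0,0,0],"hand":0},
  {"twist":[0,0,0],"xyz":[0,0,0],"hand":0},
  {"twist":[0,0,0],"xyz":[0,0,0],"hand":0},
  {"twist":[0,0,0],"xyz":[0,0,-2],"hand":0},
  {"twist":[0,0,0],"xyz":[0,0,-5],"hand":0},
  {"twist":[0,0,0],"xyz":[0,0,-9],"hand":0},
  {"twist":[0,0,0],"xyz":[0,0,-12],"hand":0},
  {"twist":[0,0,0],"xyz":[0,0,-12],"hand":0},
])

```text
t: 25.3
eef_pos: [685.5, 299.5, 95.2]
ee_rot: [-0.294, -0.642, 0.643, 0.296]
force: [0.4, -0.1, 0.3]
opening: 85.1
```

```bash
python3 - <<'E'
from kin import *
o=ctrl.get_obs(); print(o["eef_pos"],o["joint_pos"].round(2),o["force"],o["t"])
for cam in("scene","top"):
    f=ctrl.grab_frame(cam); print(cam,[(q,find(q,cam,f,n=2)) for q in ("board_tip","board_grip","board","cheese","glass0","gourd")])
    if cam=="scene": print("surf",find("board",cam,f,"spot_in"),find("cheese",cam,f,"spot_in"))
q=o["joint_pos"]
for e,yaw,pt in ((140,0,(680,300,200)),(110,-30,(560,180,300)),(90,-60,(480,60,280)),(90,-60,(443,-41,150)),(90,-60,(443,-41,12)),(90,0,(443,-41,12)),(90,0,(494,300,60)),(90,60,(494,300,60))):
    R=tool(e,yaw); x,c=ik(pt,R,q); print(e,yaw,pt,x.round(2),"%.0e"%c); go(pt,R)
E
```

```text
[685.52965675 299.47711357  95.17076606] [0.27 1.3  0.48 0.25 2.19 1.9 ] [ 0.44358074 -0.06816676  0.26800953] 25.3
scene [('board_tip', [([444, 296, 20], 0.8)]), ('board_grip', [([593, 301, 13], 0.75)]), ('board', []), ('cheese', [([446, -39, -1], 0.67), ([597, 305, 19], 0.61)]), ('glass0', [([613, 482, 3], 0.9)]), ('gourd', [])]
surf [([524, 308, 31], 0.87)] [([449, -17, 25], 0.54)]
top [('board_tip', [([440, 298, 23], 0.73)]), ('board_grip', []), ('board', [([493, 298, 35], 0.61)]), ('cheese', [([443, -41, 7], 0.53)]), ('glass0', [([608, 480, -3], 0.9), ([628, -485, 0], 0.61)]), ('gourd', [([731, 134, 2], 0.81), ([444, -43, 4], 0.53)])]
140 0 (680, 300, 200) [0.27 1.22 0.41 0.29 2.34 1.95] 2e-20
twist [-0.003, 0.001, -0.0] xyz [-0.02, 8.37, -6.82] rows>= 2.2
110 -30 (560, 180, 300) [0.12 0.36 1.47 0.21 1.6  2.2 ] 3e-30
twist [0.508, -0.302, 0.434] xyz [11.99, 23.74, -4.11] rows>= 5.4
90 -60 (480, 60, 280) [ 0.03 -0.    1.89 -0.    1.25  2.65] 4e-30
twist [0.787, -0.454, 0.977] xyz [23.99, 27.37, 3.28] rows>= 8.9
90 -60 (443, -41, 150) [-0.19  0.05  2.13 -0.    0.97  2.43] 2e-19
twist [0.787, -0.454, 0.977] xyz [34.1, 19.82, 14.49] rows>= 8.9
90 -60 (443, -41, 12) [-0.19  0.29  2.22 -0.    0.64  2.43] 2e-22
twist [0.787, -0.454, 0.977] xyz [34.1, 9.28, 23.39] rows>= 8.9
90 0 (443, -41, 12) [-0.19  0.29  2.22 -0.    0.64  1.38] 1e-21
twist [0.869, 0.0, -0.001] xyz [34.1, 9.28, 23.39] rows>= 8.5
90 0 (494, 300, 60) [ 0.47  0.41  1.89 -0.    0.84  2.04] 9e-23
twist [0.869, 0.0, -0.001] xyz [-0.01, 9.67, 16.42] rows>= 5.8
90 60 (494, 300, 60) [ 0.47  0.41  1.89 -0.    0.84  0.99] 4e-20
twist [0.786, 0.455, -0.979] xyz [-0.01, 9.67, 16.42] rows>= 8.9
```

```bash
python3 - <<'E'
from kin import *
go((670,300,190),tool(140,0)); go((550,150,260),tool(110,0)); go((444,-41,150),tool(90,0))
E
```

```text
twist [-0.003, 0.001, -0.0] xyz [-0.02, 8.25, -5.41] rows>= 2.0
twist [0.52, 0.001, -0.001] xyz [14.99, 21.33, -0.77] rows>= 5.2
twist [0.869, 0.0, -0.001] xyz [34.1, 19.76, 14.41] rows>= 8.4
```

arm_command([
  {"twist":[0,0,0],"xyz":[0,4,-2.6],"hand":0},
  {"twist":[0,0,0],"xyz":[0,8.2,-5.4],"hand":0},
  {"twist":[0.52,0,0],"xyz":[15,21.3,-0.8],"hand":0},
  {"twist":[0.52,0,0],"xyz":[15,21.3,-0.8],"hand":0},
  {"twist":[0.52,0,0],"xyz":[15,21.3,-0.8],"hand":0},
  {"twist":[0.52,0,0],"xyz":[15,21.3,-0.8],"hand":0},
  {"twist":[0.52,0,0],"xyz":[15,21.3,-0.8],"hand":0},
  {"twist":[0.869,0,0],"xyz":[34.1,19.8,14.4],"hand":0},
  {"twist":[0.869,0,0],"xyz":[34.1,19.8,14.4],"hand":0},
  {"twist":[0.869,0,0],"xyz":[34.1,19.8,14.4],"hand":0},
  {"twist":[0.869,0,0],"xyz":[34.1,19.8,14.4],"hand":0},
  {"twist":[0.869,0,0],"xyz":[34.1,19.8,14.4],"hand":0},
  {"twist":[0.869,0,0],"xyz":[34.1,19.8,14.4],"hand":0},
  {"twist":[0.869,0,0],"xyz":[34.1,19.8,14.4],"hand":0},
  {"twist":[0.869,0,0],"xyz":[34.1,19.8,14.4],"hand":0},
])

```text
t: 27.6
eef_pos: [445.5, -40.7, 151.6]
ee_rot: [0.001, -0.707, 0.707, -0.001]
force: [-1.0, 0.2, 0.2]
opening: 85.5
```

```bash
python3 - <<'E'
from kin import *
o=ctrl.get_obs(); print(o["eef_pos"],o["joint_pos"].round(2),o["force"],o["t"])
f=ctrl.grab_frame("wrist"); save(f,"w4"); print(find("cheese","wrist",f))
for d in ctrl.regions_of("cheese","wrist")[:1]:
    m=d["mask"].astype(np.uint8); c=max(cv2.findContours(m,0,1)[0],key=len)
    for z in (0,40): print(z,cv2.minAreaRect(unproj(f,c[:,0],z)[:,:2].astype(np.float32)))
g=ctrl.grab_frame("scene"); print(find("cheese","scene",g),find("board_tip","scene",g),find("board_grip","scene",g))
go((444,-41,11),tool(90,0))
E
```

```text
[445.46065382 -40.73771022 151.55114072] [-0.19  0.06  2.11  0.    0.97  1.38] [-1.04410649  0.22363535  0.16939933] 27.6
[([442, -42, 1], 0.82)]
0 ((436.088623046875, -40.091712951660156), (66.18035125732422, 71.80016326904297), 89.97821044921875)
40 ((448.2802429199219, -40.03960418701172), (57.16902160644531, 62.02361297607422), 89.97819519042969)
[([444, -37, -2], 0.68), ([598, 302, 18], 0.65)] [([444, 300, 16], 0.72), ([611, 477, -1], 0.44)] [([597, 301, 18], 0.64)]
twist [0.0, 0.0, 0.0] xyz [0.05, 0.02, 13.96] rows>= 2.8
```

arm_command([
  {"twist":[0,0,0],"xyz":[0,0,5],"hand":0},
  {"twist":[0,0,0],"xyz":[0,0,9],"hand":0},
  {"twist":[0,0,0],"xyz":[0,0,12.5],"hand":0},
  {"twist":[0,0,0],"xyz":[0,0,14],"hand":0},
  {"twist":[0,0,0],"xyz":[0,0,14],"hand":0},
  {"twist":[0,0,0],"xyz":[0,0,14],"hand":0.3},
  {"twist":[0,0,0],"xyz":[0,0,14],"hand":1},
  {"twist":[0,0,0],"xyz":[0,0,14],"hand":1},
  {"twist":[0,0,0],"xyz":[0,0,14],"hand":1},
  {"twist":[0,0,0],"xyz":[0,0,14],"hand":1},
  {"twist":[0,0,0],"xyz":[0,0,14],"hand":1},
  {"twist":[0,0,0],"xyz":[0,0,9],"hand":1},
  {"twist":[0,0,0],"xyz":[0,0,3],"hand":1},
  {"twist":[0,0,0],"xyz":[0,0,0],"hand":1},
])

```text
t: 29.35
eef_pos: [444.8, -41.2, 153.3]
ee_rot: [0.001, -0.707, 0.707, -0.001]
force: [0.7, -0.6, -0.5]
opening: 58.1
```

```bash
python3 - <<'E'
from kin import *
o=ctrl.get_obs(); print(o["eef_pos"],o["opening"],o["force"],o["t"])
f=ctrl.grab_frame("wrist"); print("cheese",find("cheese","wrist",f)); p,R=pose(); print(p)
f=ctrl.grab_frame("scene"); print("cheese",find("cheese","scene",f))
f=ctrl.grab_frame("top"); print([(q,find(q,"top",f)) for q in ("board","board_tip","board_grip")])
for d in ctrl.regions_of("board","top")[:1]:
    m=d["mask"].astype(np.uint8)
    X=unproj(f,np.argwhere(m)[:,::-1],36)[:,:2]
    print(X.min(0),X.max(0)); B=X[X[:,0]<545]; print(len(X),cv2.minAreaRect(B.astype(np.float32)))
go((494,299,130),tool(90,0)); go((494,299,48),tool(90,0))
E
```

```text
[444.75134439 -41.20273211 153.29768394] 58.06292520121905 [ 0.71970366 -0.61015265 -0.45972461] 29.35
cheese [([439, -42, 141], 0.68)]
[449.7198268  -42.09247999 157.46337454]
cheese [([452, -37, 146], 0.79), ([628, -481, -3], 0.68)]
[('board', [([495, 298, 39], 0.78), ([592, 302, 16], 0.35)]), ('board_tip', [([437, 302, 21], 0.65), ([744, -137, 2], 0.63)]), ('board_grip', [([593, 300, 18], 0.98), ([532, -264, 15], 0.66)])]
[439.77537562 249.55238615] [636.54355221 342.56479437]
1309 ((492.958740234375, 295.41217041015625), (92.80064392089844, 105.12187957763672), 89.10282135009766)
twist [0.005, 0.001, -0.001] xyz [-33.98, -5.16, 1.86] rows>= 6.9
twist [0.005, 0.001, -0.001] xyz [-33.97, -5.2, 10.06] rows>= 7.2
```

```bash
python3 - <<'E'
from kin import *
go((494.5,298.5,140),tool(90,0)); go((494.5,298.5,55),tool(90,0))
E
```

```text
twist [0.005, 0.001, -0.001] xyz [-33.93, -5.21, 0.86] rows>= 6.9
twist [0.005, 0.001, -0.001] xyz [-33.92, -5.25, 9.36] rows>= 7.1
```

arm_command([
  {"twist":[0,0,0],"xyz":[-2,-0.3,0],"hand":1},
  {"twist":[0,0,0],"xyz":[-6,-1,0.2],"hand":1},
  {"twist":[0,0,0],"xyz":[-10,-1.6,0.4],"hand":1},
  {"twist":[0,0,0],"xyz":[-14,-2.2,0.5],"hand":1},
  {"twist":[0,0,0],"xyz":[-18,-2.8,0.6],"hand":1},
  {"twist":[0,0,0],"xyz":[-22,-3.4,0.7],"hand":1},
  {"twist":[0,0,0],"xyz":[-26,-4,0.8],"hand":1},
  {"twist":[0,0,0],"xyz":[-30,-4.6,0.9],"hand":1},
  {"twist":[0.005,0,0],"xyz":[-33,-5.1,0.9],"hand":1},
  {"twist":[0.005,0,0],"xyz":[-33.9,-5.2,0.9],"hand":1},
  {"twist":[0.005,0,0],"xyz":[-33.9,-5.2,3],"hand":1},
  {"twist":[0.005,0,0],"xyz":[-33.9,-5.2,6],"hand":1},
  {"twist":[0.005,0,0],"xyz":[-33.9,-5.2,8.5],"hand":1},
  {"twist":[0.005,0,0],"xyz":[-33.9,-5.2,9.3],"hand":1},
  {"twist":[0.005,0,0],"xyz":[-33.9,-5.2,9.3],"hand":1},
  {"twist":[0.005,0,0],"xyz":[-33.9,-5.2,9.3],"hand":1},
])

```text
t: 31.4
eef_pos: [496.6, 297.8, 57.8]
ee_rot: [0.002, -0.707, 0.708, -0.002]
force: [0.3, 0.5, 0.3]
opening: 58.1
```

```bash
python3 - <<'E'
from kin import *
o=ctrl.get_obs(); print(o["eef_pos"],o["opening"],o["force"],o["t"])
f=ctrl.grab_frame("scene"); print([(q,find(q,"scene",f)) for q in ("cheese","board_tip","board_grip")])
f=ctrl.grab_frame("wrist"); save(f,"w5"); print([(q,find(q,"wrist",f)) for q in ("cheese","board_tip","board_grip","board")])
go((494.5,298.5,47),tool(90,0))
E
```

```text
[496.58651366 297.7756142   57.82451259] 58.07821813691581 [0.26132492 0.5453244  0.33375962] 31.4
[('cheese', [([493, 303, 43], 0.82)]), ('board_tip', [([441, 301, 17], 0.89)]), ('board_grip', [([748, -130, -2], 0.67), ([595, 302, 17], 0.55)])]
[('cheese', [([493, 301, 44], 0.98)]), ('board_tip', []), ('board_grip', [([598, 299, 23], 0.78)]), ('board', [])]
twist [-0.005, 0.0, -0.001] xyz [-0.04, 0.18, 1.08] rows>= 0.2
```

View pics/w5.png

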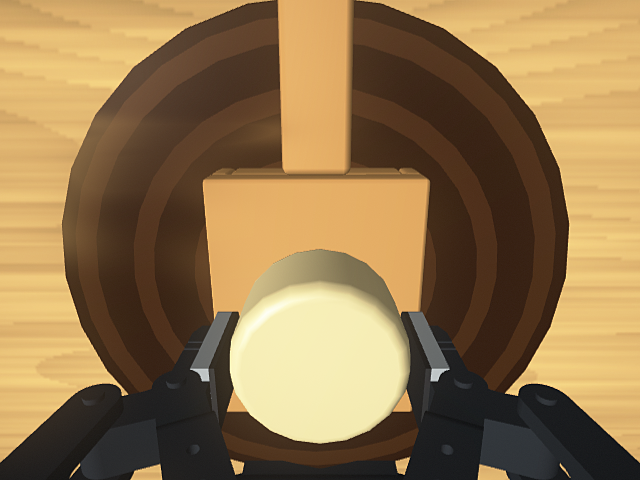

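The plain face is up, with the handle pointing away and the blade well inside the mat. Its far corners are at (204,181) and (430,181), its near edge is at row 412, and the cheese is held over it. I'll check the centring from these corners.

```bash
python3 - <<'E'
from kin import *
f=ctrl.grab_frame("wrist"); u=unproj(f,[[204,181],[430,181],[228,412],[410,412]],36); print(u.round(1),u.mean(0))
m=ctrl.regions_of("cheese","wrist")[0]["mask"].astype(np.uint8); c=max(cv2.findContours(m,0,1)[0],key=len)[:,0]
print("top face",unproj(f,[[320,363]],86),  "cheese rows",c.min(0),c.max(0)); p,R=pose(); print(p)
go((494.5,298.5,47),tool(90,0))
E
```

```text
[[547.7 344.   36. ]
 [547.6 256.9  36. ]
 [440.4 341.9  36. ]
 [440.4 257.8  36. ]] [494.02569524 300.1741411   36.        ]
top face [[499.88164434 299.27060351  86.        ]] cheese rows [230 249] [409 443]
[496.039816   298.00768994  57.55651426]
twist [-0.005, 0.0, -0.001] xyz [-0.05, 0.16, 1.05] rows>= 0.2
```

arm_command([
  {"twist":[-0.005,0,0],"xyz":[-0.15,0.35,0.5],"hand":1},
  {"twist":[-0.005,0,0],"xyz":[-0.15,0.35,0.9],"hand":1},
  {"twist":[-0.005,0,0],"xyz":[-0.15,0.35,0.9],"hand":1},
])

```text
t: 32.25
eef_pos: [491.9, 299.6, 48.3]
ee_rot: [-0.001, -0.707, 0.707, 0.001]
force: [-1.3, 0.2, 3.8]
opening: 57.7
```

arm_command([
  {"twist":[0,0,0],"xyz":[0,0,0.1],"hand":1},
  {"twist":[0,0,0],"xyz":[0,0,0.15],"hand":1},
  {"twist":[0,0,0],"xyz":[0,0,0.15],"hand":1},
])

```text
t: 32.55
eef_pos: [491.9, 299.6, 48.2]
ee_rot: [-0.001, -0.707, 0.707, 0.001]
force: [-4.6, -1.2, 10.9]
opening: 58.1
```

arm_command([
  {"twist":[0,0,0],"xyz":[0,0,-0.2],"hand":1},
  {"twist":[0,0,0],"xyz":[0,0,-0.2],"hand":0.3},
  {"twist":[0,0,0],"xyz":[0,0,-0.2],"hand":0},
  {"twist":[0,0,0],"xyz":[0,0,-0.2],"hand":0},
  {"twist":[0,0,0],"xyz":[0,0,-0.2],"hand":0},
  {"twist":[0,0,0],"xyz":[0,0,-0.2],"hand":0},
  {"twist":[0,0,0],"xyz":[0,0,-3],"hand":0},
  {"twist":[0,0,0],"xyz":[0,0,-8],"hand":0},
  {"twist":[0,0,0],"xyz":[0,0,-13],"hand":0},
  {"twist":[0,0,0],"xyz":[0,3,-16],"hand":0},
  {"twist":[0,0,0],"xyz":[0,6,-18],"hand":0},
  {"twist":[0,0,0],"xyz":[0,6,-18],"hand":0},
])

```text
t: 33.75
eef_pos: [431.7, 300.5, 230.5]
ee_rot: [-0.002, 0.707, -0.707, -0.0]
force: [-0.4, -0.0, 0.6]
opening: 85.3
```

```bash
python3 - <<'E'
from kin import *
o=ctrl.get_obs(); print(o["eef_pos"],o["t"])
W=ctrl.grab_frame("wrist"); print([(q,find(q,"wrist",W)) for q in ("cheese","board_tip","board_grip","board")])
m=ctrl.regions_of("cheese","wrist")
if m: c=max(cv2.findContours(m[0]["mask"].astype(np.uint8),0,1)[0],key=len)[:,0]; print("cheese px",c.min(0),c.max(0))
S=ctrl.grab_frame("scene")
for q in "board cheese basket biscuit0 glass0 gourd cup shaker spoon".split(): print(q,find(q,"scene",S,n=3))
cv2.imwrite("pics/fin.png",np.hstack([cv2.resize(W["frame"],(400,300)),cv2.resize(S["frame"][150:390,200:520],(400,300))])[:,:,::-1])
E
```

```text
[431.72198548 300.50177425 230.49293968] 33.75
[('cheese', [([488, 301, 38], 0.88)]), ('board_tip', [([441, 297, 19], 0.74)]), ('board_grip', []), ('board', [])]
cheese px [279  90] [365 177]
board [([499, 301, 30], 0.74), ([637, 2, 39], 0.67)]
cheese [([635, -19, 38], 0.7), ([493, 301, 35], 0.63)]
basket [([604, -17, -4], 0.63), ([535, -266, -4], 0.35)]
biscuit0 [([637, 3, 40], 0.65), ([602, -44, 39], 0.53), ([636, -22, 38], 0.47)]
glass0 [([610, 480, -1], 0.86), ([627, -480, -4], 0.56)]
gourd [([730, 137, 0], 0.87)]
cup [([392, -510, -5], 0.72)]
shaker [([745, -131, -2], 0.73), ([538, -265, -3], 0.26)]
spoon [([491, 300, 36], 0.66), ([407, 502, -1], 0.64)]
```

View pics/fin.png

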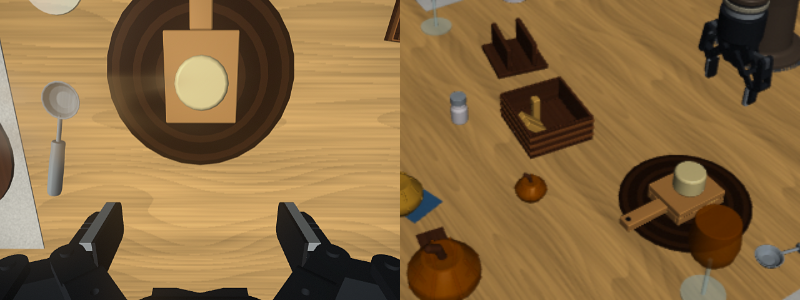

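```bash
python3 - <<'E'
from kin import *
f=ctrl.grab_frame("wrist"); s=1.6
u=unproj(f,np.array([[164,30],[239,31],[166,122],[236,124]])*s,36); print(u.round(1),u.mean(0))
print("cheese top",unproj(f,[[322,82.5*s]],76)); 
C=np.array([[ (322+43*np.cos(t)), 82.5*s+43*np.sin(t)] for t in (0,np.pi/2,np.pi,-np.pi/2)]); print(unproj(f,C,76).round(1), pose()[0])
E
```

```text
[[549.1 341.7  36. ]
 [547.9 256.3  36. ]
 [442.7 343.8  36. ]
 [440.  255.3  36. ]] [494.9374143  299.26770121  36.        ]
cheese top [[493.71949289 299.42126164  76.        ]]
[[493.7 270.9  76. ]
 [465.2 299.4  76. ]
 [493.8 327.9  76. ]
 [520.6 299.4  76. ]] [432.70435014 299.47728824 226.91223144]
```

The cheese sits within about 1–2 mm of the blade's middle, so I'm handing the job in.

```bash
python3 -c "
from rig import ctrl
print(ctrl.job_done(), ctrl.get_obs()['t'])"
```

```text
the job is handed in; nothing more can be done
the job is handed in; nothing more can be done
```

The job is done and handed in at about 34 s of the 72 s allowed; the hand-in gives no verdict.

- **Shortbread:** I tipped all three fingers off the board into the basket without the gripper touching them. Two lean on the far wall and one rests against them, so one may stick up slightly above the rim.
- **Rack:** The empty board stood handle up in the slot and I let go of it. The pictures showed it upright on its own, and I then took it again.
- **Mat:** The board lies plain face up with its whole blade on the mat. Its centre is at about (495, 299), against a mat centre of about (495, 300).
- **Cheese:** It stands upright at about (494, 299), within about 2 mm of the middle of the plain face.
- **Everything else:** The last look found the basket, gourd, cup, shaker, spoon and both glasses where they started, to within a few mm.

Three readings disagreed or ran high:

- The networks' positions for the cheese varied by about 5 mm, so I used the picture corners instead.
- The board reached the rack floor about 3 mm lower than I had calculated, so I found the contact by force.
- Setting the cheese down pressed with about 11 N for a moment, and the board did not shift noticeably.

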